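Take the cup head off the vortex mixer and store it

ROBOT

A 7-joint arm with a two-finger parallel gripper is mounted at the origin on the work surface. World frame = base frame: x ahead of the robot, y to its left, z up, the work surface at z = 0. Lengths are in m, angles in rad, forces in N, time in s.
With the tool pointing down it reaches from about 0.4 to 0.875 m from the base axis. Payload 19.3 kg.
Tool frame: the origin (TCP) lies midway between the tips of the shut fingers; the grasp point (between the pads) lies 19 mm behind it; x points along the fingers, y is the direction in which the jaws open and shut, and the axes are right-handed (so a half turn about x gives the same grasp; the last joint's range is limited). The gripper opens to 85 mm and grips with 20 to 120 N. Pads are 22 mm wide; open, the fingers measure 114 mm over their backs; the gripper's body (76 mm by 85 mm) begins 54 mm behind the grasp point. The pads swing forward as they close: fully open they stand 13 mm farther back than shut.
Start: joints at [1.131, 0.521, -0.036, 1.599, 0.021, 1.021, -0.113], TCP at [0.226, -0.583, 0.231] pointing down, gripper open.
Joint ranges: [-2.91, 2.91], [-0.3, 2.13], [-1.5, 1.42], [0.17, 2.43], [-1.26, 4.41], [0.16, 1.93], [-2.52, 2.52]. Speed limits (rad/s): [1.89, 1.89, 2.39, 2.39, 3.01, 3.01, 3.01].

INTERFACE

Orientations are given as a unit quaternion [w, x, y, z].
In Python, from plant import bot gives the robot as it stands.
- The arm moves only by the shell command python3 -m handwheel 'ROWS' [FORCE]. ROWS is JSON, a list of rows, each an object of numbers: "hand": the closure, from 0 (fully open) to 1 (shut); "x", "y", "z": the shift along the tool's x, y, z in m; "roll": the turn about the tool's x in rad. In form: [{"hand": .., "x": .., "y": .., "z": .., "roll": ..}, ...]. A call has 1 to 20 rows; each row shifts and turns the pose as measured when the row begins, along the tool's axes as they then stand; what a row does not reach is not made up. A row lasts 1/12 s, in which the tool goes at most 41.7 mm and 7.16 degrees, less where a joint would pass 70% of its speed; a pose out of reach is approached as far as the arm can. A call with a gripper value outside its range is refused whole. The fingers move at their own pace and stop on an object; FORCE is the grip in N (left out, the last holds). Time passes only in rows, so rows that do not move let the fingers close. It gives the time, the measured TCP pose, the force and the opening at its end, in the units of the state.
- bot.read_state(): the state, without advancing time (a new reading comes with each control period).
- bot.capture(name): name is "scene" or "top" or "wrist"; returns the picture (384x512x3 uint8, red, green, blue); there is no depth.
- bot.camera_params(name): a dict with "fx", "fy", "cx", "cy" (pixels), "k1" (the pictures are not rectified: a ray, as slopes to the right and down, at radius r is drawn at 1 + k1 r^2 times it, then the intrinsics apply), "origin" and "attitude" of the camera in the world; the wrist camera has in their place "mount" (4x4, takes a point from camera to tool coordinates, whose origin is the TCP and whose axes are the tool frame's). Camera axes: x right, y up, looking along -z (the intrinsics and any distortion apply to the point x, -y, -z); pixel columns grow to the right and rows downward; lengths in m; the calibration is good to about 2 mm. A picture is of the moment at which its call begins: read the wrist's pose just before it. camera_params takes no time and is no camera call.
- bot.hand_in(): hands the job in, once; it reports no verdict.
The state is a dict: "time": time; "joints": joint angles; "qd": joint speeds; "joint_efforts": joint torques, N m; "eef_pos": TCP position; "eef_rot": TCP orientation; "contact_force": force on the tool from outside, world axes, zero at the start; "wrist_torque": the same for the moment, N m; "finger_gap": finger opening in m.
Only numpy, scipy, OpenCV 4.12 (cv2) and the standard library are available. Lean on these libraries where they do the work, as an engineer would, in place of code of your own. Each camera call takes 0.05 s, during which the arm holds its last target.

TASK

The cup head has to come off the vortex mixer and go into store: push the release button on the head's mount right down, turn the cup a quarter turn anticlockwise (seen from above) until you feel it come up against its stop, lift it straight off, and seat it upright, fully home, in the empty pocket of the white storage block. Use a light hand: do not ram the button, do not wrench the head against its stop, do not pull on it before it is free, and do not drop it into the pocket. Leave the other head in the block, the tube rack, the dropper bottle and the tip box where they are.

Things in the scene. Friction and masses are not known exactly. Their poses are not given: they have to be found in the camera images.
- mixer: Vortex mixer, fixed: white cast body 170 mm deep (x), 140 wide (y), deck 110 mm above the bench, control panel at its front (-x). Origin: on the bench under its middle. The metal mount for the head, 60 mm across, hangs on rubber: it gives 1 mm per 8 N up or down, and it twists along with the cup, how far depends on how hard the cup rubs (0.08 to 0.3 rad), springing back; so the hand must turn further than the cup.
- cup_head: Black rubber cup, 45 mm across and 42 high, on a metal flange 54 mm across, 5 thick; 110 to 190 g. Origin: centre of the flange's underside, z up. Below it a neck 27 mm across, 14.5 long, with two lugs (+y, -y) out to 21.7 mm. A notched ear on +x reaches 35 mm from the axis, 1 to 6 mm above the origin. Fitted, its origin is 1.5 mm above the seat, +x to the button.
- grip (a point): Where to hold the cup: on its axis 24 mm above its origin, axes as the cup's. Two flat grip pads, faces 46 mm apart across y, 28 mm long in x, reach from 15 mm below this point to 15 mm above it. Keep fingertips 14 mm or less below it, clear of the flange.
- release_top (a point): Middle of the top of the release button before it is pressed, on the mixer: black, round, 16 mm across, 159 mm above the bench, 54 mm from the head's axis (on -y of the mixer, +x of the fitted head), on an ear of the mount. 11 mm clear between the button and the head's ear.
- release (a joint): Travel of the release button, m: 0 up, its steel tongue lying in the notch of the cup's ear and blocking any turn; 0.0065 right down (the tongue is clear from 0.0055). It slides down under about 4 N to a solid end and stays where it is left.
- seat (a point): Centre of the mount's top face, on the cup's axis, 150 mm above the bench. Two lips hold the cup's lugs; the cup must turn 90 degrees in the mount, to a solid stop, before the lugs rise through the slots. More than about 4 degrees short of the stop they catch. A plate below pushes the cup up with 24 N, so it rubs steadily with 0.1 to 0.4 N m; at the stop the torque climbs, or the cup springs up about 1 mm into the slots.
- block: White plastic storage block, fixed to the bench, 105 mm (x) by 215 mm (y) by 32 mm high, with two round pockets 108 mm apart along y. Origin: centre of its underside.
- pocket (a point): Middle of the mouth of the empty pocket, in the block's top face 32 mm above the bench, at y = +54 mm of the block. 47 mm across, 22 mm deep. A seated head's flange lies on the block's top face, so its origin is then at this point; it may be turned any way.
- plate_head: The other head, in the block's second pocket: same metal foot, with a flat black rubber disc 60 mm across, its top 22 mm above the block. Leave alone. Origin: as for the cup.
- tube_rack: Loose white foam rack, 90 by 130 by 45 mm, with glass tubes to 85 mm high. Leave alone. Origin: centre of its underside.
- dropper: Small amber dropper bottle, 28 mm across, 62 mm high. Leave alone. Origin: centre of its underside.
- tip_box: Grey pipette-tip box with a clear lid, 77 by 107 by 63 mm. Leave alone. Origin: centre of its underside.
Mind the look-alikes: they are no part of the job. Leave any red look-alike of the block alone.

How it is judged:
On the way, in this order (a step that is already met when the one before it is completed fails the run):
1. the release button is right down while the cup is still in its locked place (value of joint release above 0.0055 m and angle between the y axis of cup_head and the x axis of mixer, either way round below 0.3 rad and horizontal distance between grip and release_top below 0.06 m), for 0.1 s.
2. the cup is turned about a quarter turn, still down in its mount (angle between the y axis of cup_head and the x axis of mixer, either way round above 1.2 rad and height (world z) of cup_head below 0.158 m and horizontal distance between grip and release_top below 0.06 m), for 0.1 s.
3. the cup is lifted off the mixer (height (world z) of cup_head above 0.18 m), for 0.1 s.
At the end, for the whole second after the job is handed in: The cup head stands upright (within 0.06 rad) and at rest in the empty pocket of the storage block, its axis within 6 mm of the pocket's (the pocket's own play) and its flange on the block's top face (within 2.5 mm) (horizontal distance between cup_head and pocket below 0.006 m and z of cup_head in the frame of pocket between -0.0025 and 0.0025 m and angle between cup_head's own z axis and vertical below 0.06 rad and linear speed of cup_head below 0.02 m/s); the robot touches nothing.
It fails at once if the button is rammed: more than 20 N on it (contact force between the fingers and release above 20 N).
It fails at once if the head is wrenched against its stop or the lock, or pulled while it is not free: more than 80 N between head and mount, all contacts added, of which its spring makes up to 50 (contact force between cup_head and mixer above 80 N).
It fails at once if the cup is let fall into the pocket: faster than 0.35 m/s within 14 mm of its seat (horizontal distance between cup_head and pocket below 0.02 m and z of cup_head in the frame of pocket below 0.014 m and linear speed of cup_head above 0.35 m/s).
It fails at once if the head is rammed into the block: more than 40 N between them (contact force between cup_head and block above 40 N).
It fails at once if the other head is moved by more than 10 mm, or the tube rack, dropper bottle or tip box by more than 15 mm (distance of plate_head from where it was at the start of the episode above 0.01 m or distance of any of tube_rack, dropper, tip_box from where it was at the start of the episode above 0.015 m).
It also fails if it takes over 72 s, if anything falls off the work surface, if the arm or the gripper's body presses on something with over 40 N, if the wrist force passes 120 N, or if a joint passes its speed limit or range.

## Working session

There is one attempt and no reset: what is moved stays moved. The work goes in short steps, Python scripts to look and compute and a shell command to move; the robot and the scene stay as the last step left them, time stands still between calls to the robot, and variables do not carry over. Pictures are saved under pics/ and viewed, and the job is handed in when it is done.

```bash
ls; mkdir -p pics; python3 - <<'E'
from plant import bot
import cv2
s=bot.read_state()
print(s)
for n in ["scene","top","wrist"]:
    print(n,bot.camera_params(n))
    cv2.imwrite(f"pics/{n}0.png",bot.capture(n)[:,:,::-1])
E
```

```text
pics
{'time': 0.0, 'joints': array([ 1.13079002,  0.52203089, -0.03629185,  1.60000148,  0.02120473,
        1.02109934, -0.11277241]), 'qd': array([-0.00018953, -0.00221537,  0.00133051,  0.00016366,  0.0011803 ,
       -0.00012211,  0.00151895]), 'joint_efforts': array([ 7.90771392e-04, -9.27108407e+01,  1.97929189e+00, -3.69936311e+01,
        1.76413829e-02,  7.95203377e-03, -9.38050653e-05]), 'eef_pos': array([ 0.22571953, -0.58245499,  0.23071796]), 'eef_rot': array([-0.12960605, -0.69494318, -0.13039142,  0.69516496]), 'contact_force': array([-0.28953156,  0.41608472,  0.33028799]), 'wrist_torque': array([-0.01657226,  0.00336106,  0.01033419]), 'finger_gap': 0.085743705394181}
scene {'fx': 488.5807303228556, 'fy': 488.5807303228556, 'cx': 253.23951911691663, 'cy': 188.7109372966544, 'k1': 0.056887907428989956, 'origin': array([ 1.35882081, -0.67760261,  0.84929389]), 'attitude': array([0.8013985 , 0.43277765, 0.19754801, 0.36254481])}
top {'fx': 400.0256140735362, 'fy': 400.0256140735362, 'cx': 250.32899222066354, 'cy': 185.9211015480603, 'k1': -0.14319099572026975, 'origin': array([0.39576941, 0.05394427, 1.17706277]), 'attitude': array([-0.70406934, -0.04462103,  0.04959331,  0.70699068])}
wrist {'fx': 285.06446463172415, 'fy': 285.06446463172415, 'cx': 253.7248935554949, 'cy': 193.84672795116572, 'k1': -0.0001974662466794771, 'mount': array([[-7.17155940e-04,  3.16049895e-01, -9.48742299e-01,
        -1.42427613e-01],
       [ 9.99999743e-01,  2.08584085e-04, -6.86416931e-04,
        -1.22751335e-03],
       [-1.90494549e-05, -9.48742547e-01, -3.16049963e-01,
        -8.06782833e-02],
       [ 0.00000000e+00,  0.00000000e+00,  0.00000000e+00,
         1.00000000e+00]])}
```

View pics/scene0.png

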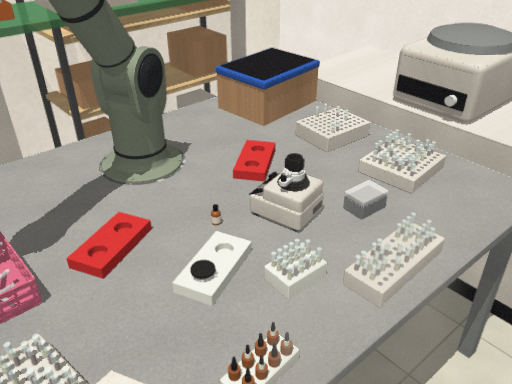

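View pics/top0.png

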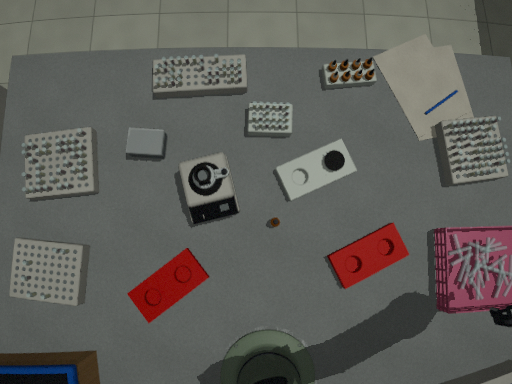

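View pics/wrist0.png

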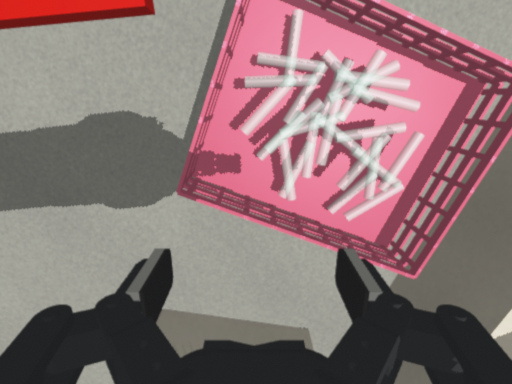

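```bash
cat > h.py <<'E'
import numpy as np, cv2
from plant import bot
from scipy.spatial.transform import Rotation as R
def q2R(q): return R.from_quat([q[1],q[2],q[3],q[0]]).as_matrix()
def campose(n,st=None):
    p=bot.camera_params(n)
    if n=="wrist":
        s=st or bot.read_state(); T=np.eye(4); T[:3,:3]=q2R(s['eef_rot']); T[:3,3]=s['eef_pos']
        M=T@np.array(p['mount']); return p,M[:3,3],M[:3,:3]
    return p,np.array(p['origin']),q2R(p['attitude'])
def ray(n,u,v,st=None):
    p,o,A=campose(n,st)
    d=np.array([(u-p['cx'])/p['fx'],(v-p['cy'])/p['fy']]); x=d.copy()
    for _ in range(20): x=d/(1+p['k1']*(x@x))
    return o,A@np.array([x[0],-x[1],-1.])
def onz(n,u,v,z,st=None):
    o,d=ray(n,u,v,st); return o+d*(z-o[2])/d[2]
def proj(n,P,st=None):
    p,o,A=campose(n,st); c=A.T@(np.array(P)-o); x=np.array([c[0],-c[1]])/-c[2]; x=x*(1+p['k1']*(x@x))
    return np.array([p['fx']*x[0]+p['cx'],p['fy']*x[1]+p['cy']])
def crop(src,u0,v0,u1,v1,k,dst):
    im=cv2.imread(src)[v0:v1,u0:u1]; cv2.imwrite(dst,cv2.resize(im,None,fx=k,fy=k,interpolation=cv2.INTER_CUBIC))
E
python3 - <<'E'
from h import *
crop("pics/top0.png",165,140,265,230,8,"pics/t1.png")
crop("pics/top0.png",265,130,365,205,8,"pics/t2.png")
crop("pics/scene0.png",240,145,340,235,8,"pics/s1.png")
E
```

```text
(no output)
```

View pics/t1.png

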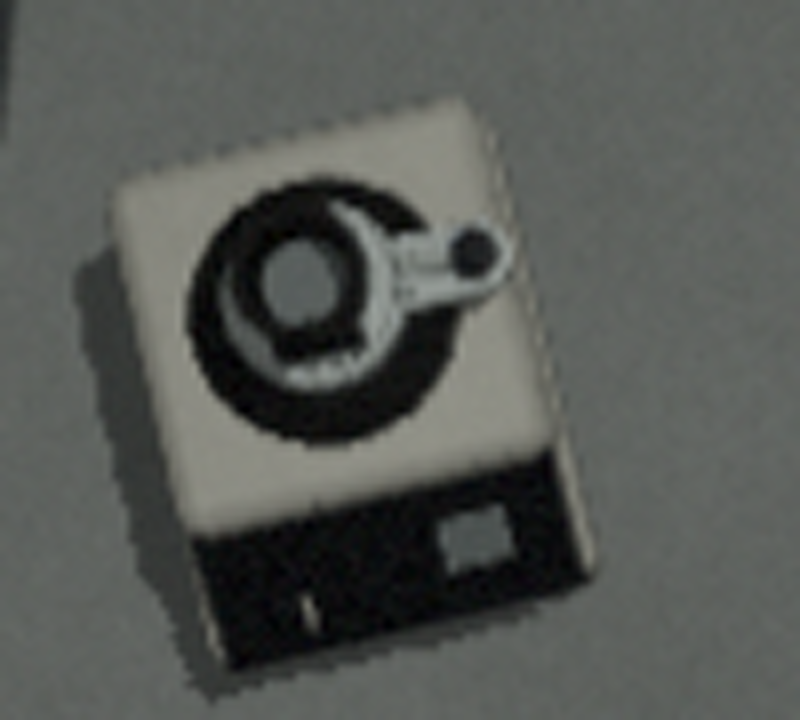

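View pics/t2.png

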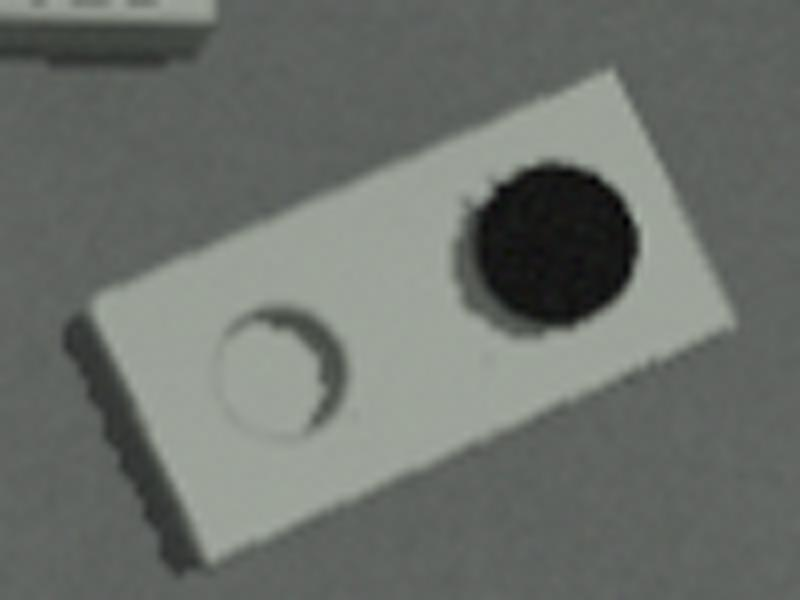

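View pics/s1.png

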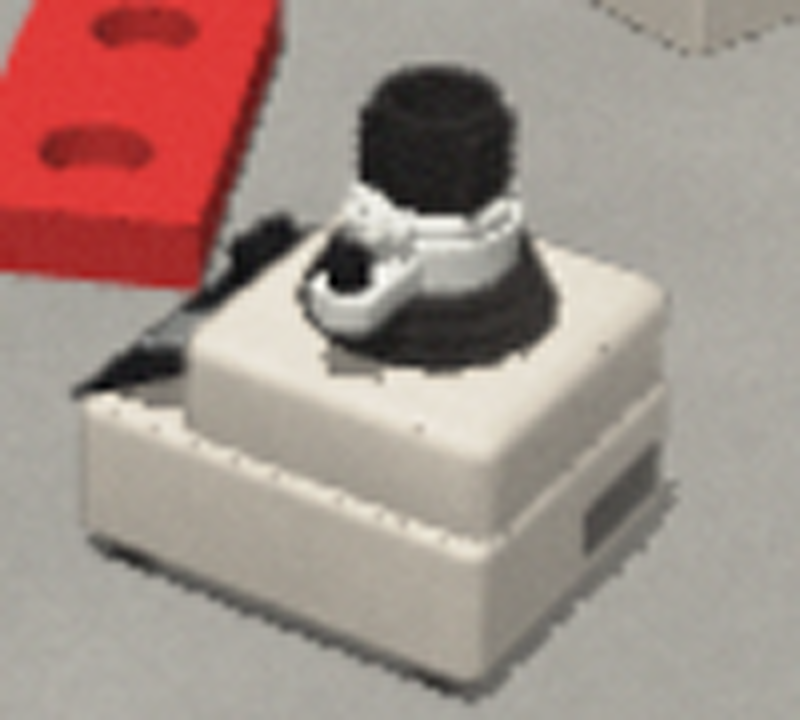

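```bash
python3 - <<'E'
from h import *
def c(U,V,u0,v0,k=8): return ((U+.5)/k-.5+u0,(V+.5)/k-.5+v0)
b=onz("top",*c(474,250,165,140),.159); cu=onz("top",*c(302,283,165,140),.1985)
print("button",b,"cup",cu,"dist",np.linalg.norm((b-cu)[:2]),"dir",np.arctan2(*(b-cu)[1::-1]))
cs=[onz("top",*c(U,V,265,130),.032) for U,V in [(92,300),(612,68),(737,325),(210,565)]]
for x in cs: print(x)
m=np.mean(cs,0); y=cs[0]-cs[1]+cs[3]-cs[2]; y/=np.linalg.norm(y); print("block",m,"yaw",np.arctan2(y[1],y[0])-np.pi/2,"pocket",m+.054*y)
print(np.linalg.norm(cs[0]-cs[1]),np.linalg.norm(cs[1]-cs[2]))
p=onz("top",*c(282,373,265,130),.032);print("pocket px",p)
pl=onz("top",*c(557,244,265,130),.054);print("plate",pl, np.linalg.norm((p-pl)[:2]))
# scene checks
print("scene button",onz("scene",*c(348,268,240,145),.159),"cup", onz("scene",*c(438,103,240,145),.1985))
for P in [(224,.0)]: pass
# mixer deck corners z=.11
print("deck", [onz("top",*c(U,V,165,140),.11)[:2].round(3) for U,V in [(118,187),(465,98),(552,450),(195,535)]])
print("others: dropper",onz("top",273,222,.03))
s=bot.read_state();print(q2R(s['eef_rot']).round(3))
E
```

```text
button [0.57192409 0.11473847 0.159     ] cup [0.55494601 0.16573733 0.1985    ] dist 0.0537507065705093 dir -1.2494259210091005
[ 0.60445011 -0.02963314  0.032     ]
[ 0.69171306 -0.22452222  0.032     ]
[ 0.59486591 -0.26740133  0.032     ]
[ 0.50744548 -0.07093028  0.032     ]
block [ 0.59961864 -0.14812174  0.032     ] yaw 0.41981399143329634 pocket [ 0.57760875 -0.09881085  0.032     ]
0.21353354538918565 0.10591500781732961
pocket px [ 0.57736297 -0.09844999  0.032     ]
plate [ 0.62069472 -0.19634162  0.054     ] 0.10705331307045562
scene button [0.57742487 0.11039526 0.159     ] cup [0.56677253 0.16119979 0.1985    ]
deck [array([0.603, 0.239]), array([0.633, 0.121]), array([0.512, 0.091]), array([0.484, 0.211])]
others: dropper [ 0.44510869 -0.01895449  0.03      ]
[[-0.     0.361 -0.932]
 [ 0.001 -0.932 -0.361]
 [-1.    -0.001  0.   ]]
```

Candidates (top picture): the head to be moved is the black cup at (203,175), against the plate head at (333,160). The button is the black dot at (224,171). The pocket is at (299,176) in the white block; the red blocks at (168,285) and (368,255) are decoys, and so is the big mixer on the side bench. The crops confirm the white mixer with its ear and button on its -y side, and the empty pocket at the block's left end. I'll travel to above the mixer.

```bash
python3 -m handwheel '[{"hand":0,"x":-0.004,"y":-0.0276,"z":-0.0288},{"hand":0,"x":-0.004,"y":-0.0276,"z":-0.0288},{"hand":0,"x":-0.004,"y":-0.0276,"z":-0.0288},{"hand":0,"x":-0.004,"y":-0.0276,"z":-0.0288},{"hand":0,"x":-0.004,"y":-0.0276,"z":-0.0288},{"hand":0,"x":-0.004,"y":-0.0276,"z":-0.0288},{"hand":0,"x":-0.004,"y":-0.0276,"z":-0.0288},{"hand":0,"x":-0.004,"y":-0.0276,"z":-0.0288},{"hand":0,"x":-0.004,"y":-0.0276,"z":-0.0288},{"hand":0,"x":-0.004,"y":-0.0276,"z":-0.0288},{"hand":0,"y":-0.0276,"z":-0.0288},{"hand":0,"y":-0.0276,"z":-0.0288},{"hand":0,"y":-0.0276,"z":-0.0288},{"hand":0,"y":-0.0276,"z":-0.0288},{"hand":0,"y":-0.0276,"z":-0.0288},{"hand":0,"y":-0.0276,"z":-0.0288}]' 40; python3 -c "
from h import *
s=bot.read_state();print(s['time'],s['joints'].round(3),s['eef_pos'].round(4));print(q2R(s['eef_rot']).round(3))"
```

```text
0.15 [ 1.131  0.522 -0.036  1.6    0.021  1.021 -0.113] [ 0.2258 -0.5825  0.2309]
[[-0.     0.361 -0.932]
 [ 0.001 -0.932 -0.361]
 [-1.    -0.001  0.   ]]schema error: expected keys hand, x, y, z, roll
```

```bash
python3 -m handwheel '[{"hand":0,"x":-0.004,"y":-0.0276,"z":-0.0288,"roll":0},{"hand":0,"x":-0.004,"y":-0.0276,"z":-0.0288,"roll":0},{"hand":0,"x":-0.004,"y":-0.0276,"z":-0.0288,"roll":0},{"hand":0,"x":-0.004,"y":-0.0276,"z":-0.0288,"roll":0},{"hand":0,"x":-0.004,"y":-0.0276,"z":-0.0288,"roll":0},{"hand":0,"x":-0.004,"y":-0.0276,"z":-0.0288,"roll":0},{"hand":0,"x":-0.004,"y":-0.0276,"z":-0.0288,"roll":0},{"hand":0,"x":-0.004,"y":-0.0276,"z":-0.0288,"roll":0},{"hand":0,"x":-0.004,"y":-0.0276,"z":-0.0288,"roll":0},{"hand":0,"x":-0.004,"y":-0.0276,"z":-0.0288,"roll":0},{"hand":0,"x":0,"y":-0.0276,"z":-0.0288,"roll":0},{"hand":0,"x":0,"y":-0.0276,"z":-0.0288,"roll":0},{"hand":0,"x":0,"y":-0.0276,"z":-0.0288,"roll":0},{"hand":0,"x":0,"y":-0.0276,"z":-0.0288,"roll":0},{"hand":0,"x":0,"y":-0.0276,"z":-0.0288,"roll":0},{"hand":0,"x":0,"y":-0.0276,"z":-0.0288,"roll":0}]' 40; python3 -c "
from h import *
s=bot.read_state();print(s['time'],s['joints'].round(3),s['eef_pos'].round(4));print(q2R(s['eef_rot']).round(3))"
```

```text
time: 1.48
eef_pos: [0.5007, 0.0135, 0.2701]
eef_rot: [-0.125, -0.695, -0.125, 0.697]
contact_force: [-0.5, -1.3, -0.5]
finger_gap: 0.0854
1.4833 [ 0.14   0.298 -0.355  1.858  0.121  1.009 -1.481] [0.5007 0.0135 0.2701]
[[-0.002  0.348 -0.937]
 [-0.001 -0.937 -0.348]
 [-1.     0.     0.002]]
```

```bash
python3 -m handwheel '[{"hand":0,"x":0,"y":-0.0245,"z":-0.025,"roll":0},{"hand":0,"x":0,"y":-0.0245,"z":-0.025,"roll":0},{"hand":0,"x":0,"y":-0.0245,"z":-0.025,"roll":0},{"hand":0,"x":0,"y":-0.0245,"z":-0.025,"roll":0},{"hand":0,"x":0,"y":0,"z":0,"roll":-0.12},{"hand":0,"x":0,"y":0,"z":0,"roll":-0.12},{"hand":0,"x":0,"y":0,"z":0,"roll":-0.12},{"hand":0,"x":0,"y":0,"z":0,"roll":-0.12},{"hand":0,"x":0,"y":0,"z":0,"roll":-0.12},{"hand":0,"x":0,"y":0,"z":0,"roll":-0.12},{"hand":0,"x":0,"y":0,"z":0,"roll":-0.12},{"hand":0,"x":0,"y":0,"z":0,"roll":-0.12},{"hand":0,"x":0,"y":0,"z":0,"roll":-0.12},{"hand":0,"x":0,"y":0,"z":0,"roll":-0.12},{"hand":0,"x":0,"y":0,"z":0,"roll":-0.12},{"hand":0,"x":0,"y":0,"z":0,"roll":-0.12},{"hand":0,"x":0,"y":0,"z":0,"roll":-0.1},{"hand":0,"x":0,"y":0,"z":0,"roll":0},{"hand":0,"x":0,"y":0,"z":0,"roll":0}]' 40; cat >> h.py <<'E'
def st():
    s=bot.read_state();M=q2R(s['eef_rot'])
    print('t',round(s['time'],2),'pos',s['eef_pos'].round(4),'yang',round(np.arctan2(M[1,1],M[0,1]),4),'tilt',M[2].round(4),'q',s['joints'].round(3),'F',s['contact_force'].round(2),'T',s['wrist_torque'].round(3),'gap',round(s['finger_gap'],4))
    return s
E
python3 -c "
from h import *
s=st()
cv2.imwrite('pics/w1.png',bot.capture('wrist')[:,:,::-1])
print(bot.read_state()['eef_pos'])
"
```

```text
time: 3.07
eef_pos: [0.5612, 0.1589, 0.265]
eef_rot: [0.585, 0.392, 0.591, -0.394]
contact_force: [-0.2, 0.2, -0.5]
finger_gap: 0.0853
t 3.07 pos [0.5612 0.1589 0.265 ] yang 0.3919 tilt [-1.     -0.0081 -0.0055] q [ 0.139  0.512 -0.744  1.64   0.366  1.143 -0.305] F [-0.22  0.16 -0.54] T [-0.01   0.02   0.007] gap 0.0853
[0.56124745 0.15890171 0.26503558]
```

View pics/w1.png

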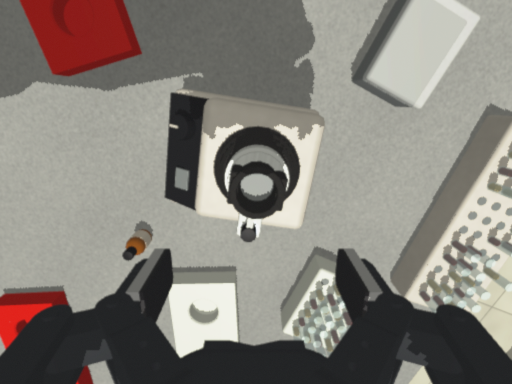

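```bash
python3 -c "
from h import *
crop('pics/w1.png',200,115,300,255,5,'pics/w1c.png')
p,o,A=campose('wrist');print(o,A.round(3))
for P in [(.572,.1147,.159),(.555,.1657,.1985)]: print(proj('wrist',P))
"
```

```text
[0.53069459 0.23464014 0.4078914 ] [[ 0.924 -0.365 -0.112]
 [ 0.382  0.877  0.291]
 [-0.008 -0.311  0.95 ]]
[248.0077635  238.04435045]
[251.01589944 199.17467837]
```

View pics/w1c.png

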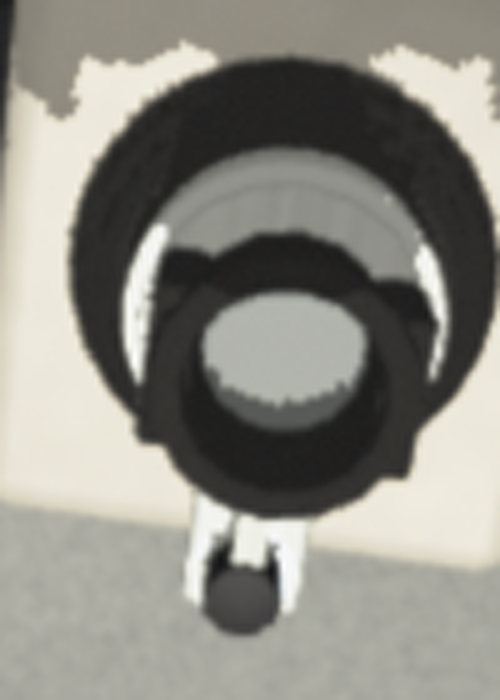

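```bash
python3 -c "
from h import *
def c(U,V,u0,v0,k): return ((U+.5)/k-.5+u0,(V+.5)/k-.5+v0)
a=onz('wrist',*c(241,601,200,115,5),.159);b=onz('wrist',*c(289,375,200,115,5),.1985)
print(a,b,a-b,np.arctan2(*(a-b)[1::-1]),np.linalg.norm((a-b)[:2]))
# joint estimate from both fixed+wrist rays for button/cup
def tri(obs):
    S=np.zeros((3,3));t=np.zeros(3)
    for n,u,v in obs:
        o,d=ray(n,u,v);d/=np.linalg.norm(d);P=np.eye(3)-np.outer(d,d);S+=P;t+=P@o
    return np.linalg.solve(S,t)
print('tri button',tri([('top',*c(474,250,165,140,8)),('scene',*c(348,268,240,145,8)),('wrist',*c(241,601,200,115,5))]))
print('tri cup',tri([('top',*c(302,283,165,140,8)),('scene',*c(438,103,240,145,8)),('wrist',*c(289,375,200,115,5))]))
"
```

```text
[0.57051071 0.11783733 0.159     ] [0.55657794 0.17480415 0.1985    ] [ 0.01393278 -0.05696682 -0.0395    ] -1.3309281175559184 0.058645894277454286
tri button [0.57208092 0.11539725 0.15430303]
tri cup [0.55720903 0.17000137 0.18980679]
```

```bash
python3 -c "
from h import *
from scipy.optimize import least_squares
def c(U,V,u0,v0,k): return ((U+.5)/k-.5+u0,(V+.5)/k-.5+v0)
B={'top':c(474,250,165,140,8),'scene':c(348,268,240,145,8),'wrist':c(241,601,200,115,5)}
C={'top':c(302,283,165,140,8),'scene':c(438,103,240,145,8),'wrist':c(289,375,200,115,5)}
s={'top':400/1.0,'scene':488/1.2,'wrist':285/.24}
def res(p,h=None,ns=('top','scene','wrist'),full=False):
    x,y,a=p[:3]; hh=p[3] if h is None else h
    b=np.array([x+.054*np.cos(a),y+.054*np.sin(a),.159]); cc=np.array([x,y,hh]); r=[]
    for n in ns:
        r+=list((proj(n,b)-B[n])/s[n]*1e3)+list((proj(n,cc)-C[n])/s[n]*1e3)
    return np.array(r)
for h in (None,.1985,.1935):
  for ns in (('top','scene','wrist'),('top','wrist'),('wrist',)):
    q=least_squares(lambda p:res(p,h,ns),[.555,.166,-1.25,.195]);b=q.x
    print(h,ns,q.x.round(4),'btn',(b[0]+.054*np.cos(b[2])).round(4),(b[1]+.054*np.sin(b[2])).round(4),q.fun.round(1))
"
```

```text
None ('top', 'scene', 'wrist') [ 0.5577  0.1688 -1.3092  0.1895] btn 0.5716 0.1167 [-1.9  0.3 -2.1 -1.2  0.4 -4.1 -1.3  1.8  0.5  1.2 -1.4  3.1]
None ('top', 'wrist') [ 0.559   0.1684 -1.3394  0.1759] btn 0.5714 0.1159 [-1.1  0.5 -0.1 -0.3  0.   1.7 -0.3 -0.2]
None ('wrist',) [ 0.5585  0.1705 -1.3456  0.1833] btn 0.5705 0.1178 [0. 0. 0. 0.]
0.1985 ('top', 'scene', 'wrist') [ 0.5575  0.1688 -1.3057  0.195 ] btn 0.5716 0.1166 [-1.8  0.3 -3.  -2.5  0.4 -4.1 -1.2 -5.4  0.5  1.2 -1.6  6.1]
0.1985 ('top', 'wrist') [ 0.5563  0.1694 -1.2957  0.195 ] btn 0.5709 0.1174 [-2.6  1.  -3.6 -1.3  0.2  0.4 -2.6  5.1]
0.1985 ('wrist',) [ 0.557   0.1732 -1.3322  0.195 ] btn 0.5698 0.1207 [ 0.3 -2.3 -0.3  1.8]
0.1935 ('top', 'scene', 'wrist') [ 0.5576  0.1688 -1.3077  0.195 ] btn 0.5716 0.1167 [-1.9  0.3 -2.5 -1.8  0.4 -4.1 -1.3 -1.4  0.5  1.2 -1.5  4.4]
0.1935 ('top', 'wrist') [ 0.5568  0.1691 -1.3046  0.195 ] btn 0.571 0.117 [-2.2  0.8 -2.8 -1.1  0.2  0.8 -2.1  3.8]
0.1935 ('wrist',) [ 0.5575  0.1722 -1.3364  0.195 ] btn 0.57 0.1197 [ 0.2 -1.5 -0.2  1.2]
```

```bash
python3 -m handwheel '[{"hand":1,"x":0,"y":0,"z":0,"roll":0.07},{"hand":1,"x":0,"y":0,"z":0,"roll":0.07},{"hand":1,"x":0,"y":0,"z":0.02,"roll":0},{"hand":1,"x":0,"y":0,"z":0.02,"roll":0},{"hand":1,"x":0.02,"y":0,"z":0,"roll":0},{"hand":1,"x":0.02,"y":0,"z":0,"roll":0},{"hand":1,"x":0.02,"y":0,"z":0,"roll":0},{"hand":1,"x":0,"y":0,"z":0,"roll":0},{"hand":1,"x":0,"y":0,"z":0,"roll":0},{"hand":1,"x":0,"y":0,"z":0,"roll":0}]' 40; 
python3 -c "
from h import *
s=st()
cv2.imwrite('pics/w2.png',bot.capture('wrist')[:,:,::-1])
cv2.imwrite('pics/s2.png',bot.capture('scene')[:,:,::-1])
cv2.imwrite('pics/t2.png',bot.capture('top')[:,:,::-1])
crop('pics/s2.png',240,125,340,225,6,'pics/s2c.png')
crop('pics/t2.png',165,140,265,230,6,'pics/t2c.png')
"
```

```text
time: 3.95
eef_pos: [0.571, 0.119, 0.2046]
eef_rot: [0.548, 0.443, 0.552, -0.445]
contact_force: [-0.1, 0.7, 0.8]
finger_gap: 0.0002
t 3.95 pos [0.571  0.119  0.2046] yang 0.2127 tilt [-1.     -0.0068 -0.0025] q [ 0.158  0.562 -0.669  1.71   0.395  1.015 -0.437] F [-0.14  0.73  0.76] T [-0.068 -0.068 -0.01 ] gap 0.0002
```

View pics/w2.png

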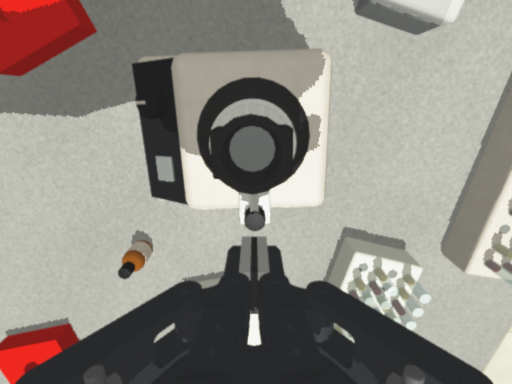

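View pics/s2c.png

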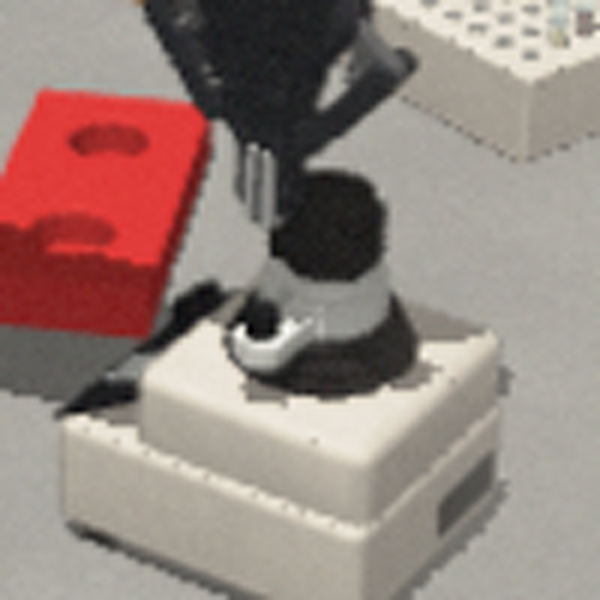

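```bash
python3 -c "
from h import *
crop('pics/w2.png',190,70,320,260,4,'pics/w2c.png')
s=bot.read_state(); print('tcp px',proj('wrist',s['eef_pos']))
for p in [(.571,.117,.159),(.5577,.169,.19)]:print(proj('wrist',p))
"
```

```text
tcp px [254.97998976 252.22878692]
[253.88296345 222.13537268]
[250.10069866 156.66338304]
```

View pics/w2c.png

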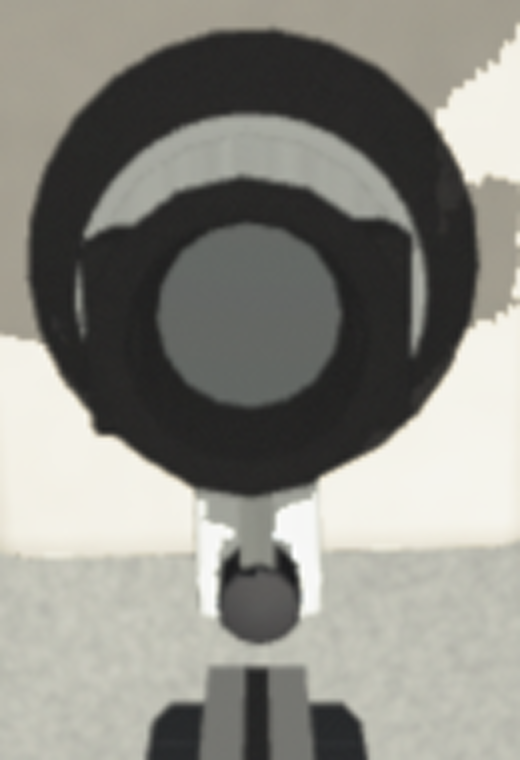

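View pics/t2c.png

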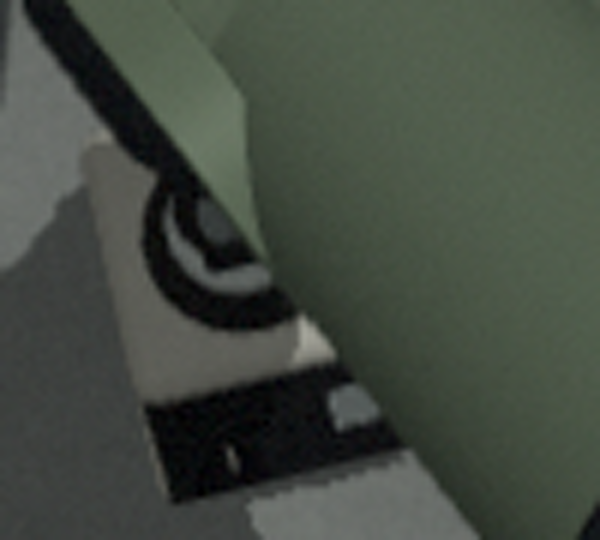

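```bash
python3 -c "
from h import *
def c(U,V,u0,v0,k): return ((U+.5)/k-.5+u0,(V+.5)/k-.5+v0)
s=st();M=q2R(s['eef_rot'])
b=onz('wrist',*c(260,603,190,70,4),.159);print(b,'tool d',M.T@(b-s['eef_pos']))
for U,V,z in [(250,315,.1565),(250,315,.16),(247,335,.19),(247,335,.1985),(253,230,.15)]:
  q=onz('wrist',*c(U,V,190,70,4),z);print(z,q,np.linalg.norm((b-q)[:2]),np.arctan2(*(b-q)[1::-1])+np.pi/2)
"
```

```text
t 4.1 pos [0.5714 0.1191 0.2051] yang 0.2136 tilt [-1.     -0.0053 -0.0025] q [ 0.158  0.561 -0.669  1.71   0.395  1.015 -0.436] F [-0.2  -0.71 -0.03] T [ 0.013 -0.026 -0.004] gap -0.0004
[0.57122882 0.11846292 0.159     ] tool d [ 4.61446330e-02 -6.64097676e-05  7.31251224e-04]
0.1565 [0.55862612 0.16836235 0.1565    ] 0.051466315515378155 0.24738852730579142
0.16 [0.55854301 0.16892756 0.16      ] 0.05203469488045519 0.24627711781955064
0.19 [0.55800852 0.17095977 0.19      ] 0.05413590050678457 0.24670053003949355
0.1985 [0.55779712 0.17248393 0.1985    ] 0.055665789420851694 0.24369668211572826
0.15 [0.55624451 0.18151967 0.15      ] 0.06481268157929275 0.2333048917018905
```

```bash
python3 -m handwheel '[{"hand":1,"x":0.012,"y":0,"z":0,"roll":-0.03},{"hand":1,"x":0.012,"y":0,"z":0,"roll":0},{"hand":1,"x":0.01,"y":0,"z":0,"roll":0},{"hand":1,"x":0.004,"y":0,"z":0,"roll":0},{"hand":1,"x":0,"y":0,"z":0,"roll":0},{"hand":1,"x":0,"y":0,"z":0,"roll":0}]' 40; 
python3 -c "
from h import *
s=st()
cv2.imwrite('pics/s3.png',bot.capture('scene')[:,:,::-1])
crop('pics/s3.png',240,125,340,225,6,'pics/s3c.png')
cv2.imwrite('pics/w3.png',bot.capture('wrist')[120:,100:400,::-1])
"
```

```text
time: 4.6
eef_pos: [0.5715, 0.1194, 0.1643]
eef_rot: [0.556, 0.434, 0.559, -0.435]
contact_force: [-0.3, -0.2, 0.1]
finger_gap: -0.0003
t 4.6 pos [0.5715 0.1194 0.1643] yang 0.2458 tilt [-1.     -0.0039 -0.0025] q [ 0.144  0.61  -0.653  1.747  0.442  0.939 -0.443] F [-0.3  -0.22  0.12] T [ 0.026 -0.004 -0.029] gap -0.0003
```

View pics/s3c.png

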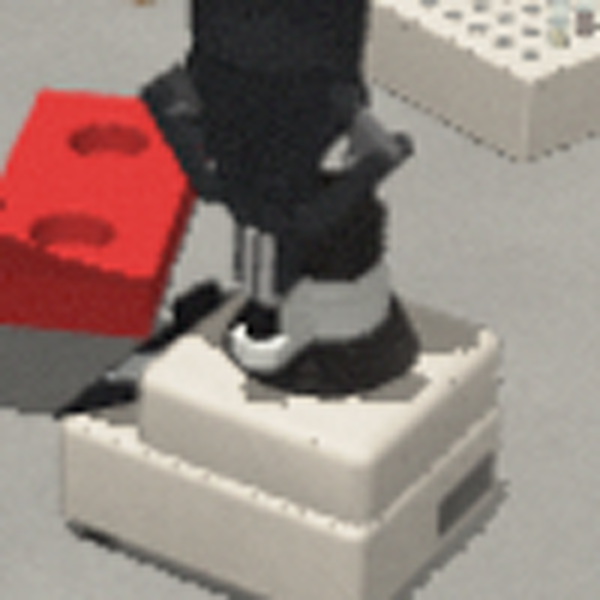

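View pics/w3.png

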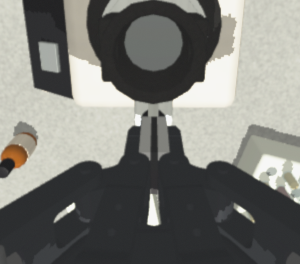

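```bash
python3 -m handwheel '[{"hand":1,"x":0.002,"y":0,"z":0.001,"roll":0},{"hand":1,"x":0.002,"y":0,"z":0,"roll":0},{"hand":1,"x":0.001,"y":0,"z":0,"roll":0},{"hand":1,"x":0.001,"y":0,"z":0,"roll":0},{"hand":1,"x":0.001,"y":0,"z":0,"roll":0}]' 40; 
python3 -c "
from h import *
s=st()"
```

```text
time: 5.12
eef_pos: [0.5727, 0.1185, 0.1585]
eef_rot: [0.557, 0.435, 0.558, -0.435]
contact_force: [-0.8, -0.7, 3.9]
finger_gap: -0.0004
t 5.12 pos [0.5727 0.1185 0.1585] yang 0.2453 tilt [-1.0e+00 -9.0e-04 -2.2e-03] q [ 0.143  0.617 -0.648  1.752  0.449  0.926 -0.447] F [-0.82 -0.68  3.91] T [-0.048  0.051 -0.015] gap -0.0004
```

Contact at z≈0.1585, with 3.9 N. I'll press on gently.

```bash
python3 -m handwheel '[{"hand":1,"x":0.001,"y":0,"z":0,"roll":0},{"hand":1,"x":0.001,"y":0,"z":0,"roll":0},{"hand":1,"x":0.001,"y":0,"z":0,"roll":0}]' 40; python3 -m handwheel '[{"hand":1,"x":0.001,"y":0,"z":0,"roll":0},{"hand":1,"x":0.0005,"y":0,"z":0,"roll":0}]' 40
```

```text
time: 5.37
eef_pos: [0.5732, 0.1186, 0.1559]
eef_rot: [0.557, 0.436, 0.558, -0.435]
contact_force: [0.1, -0.6, 4.6]
finger_gap: 0.0002
time: 5.53
eef_pos: [0.5733, 0.1186, 0.1544]
eef_rot: [0.557, 0.436, 0.558, -0.434]
contact_force: [-0.1, -0.5, 3.5]
finger_gap: 0.0
```

```bash
python3 -m handwheel '[{"hand":1,"x":0.001,"y":0,"z":0,"roll":0},{"hand":1,"x":0.0005,"y":0,"z":0,"roll":0}]' 40; python3 -m handwheel '[{"hand":1,"x":0.0007,"y":0,"z":0,"roll":0}]' 40;  python3 -m handwheel '[{"hand":1,"x":0.0005,"y":0,"z":0,"roll":0}]' 40
```

```text
time: 5.7
eef_pos: [0.5733, 0.1187, 0.1528]
eef_rot: [0.557, 0.436, 0.558, -0.434]
contact_force: [0.5, -0.9, 3.6]
finger_gap: -0.0
time: 5.78
eef_pos: [0.5733, 0.1187, 0.152]
eef_rot: [0.557, 0.436, 0.558, -0.434]
contact_force: [-0.4, -0.5, 4.6]
finger_gap: -0.0002
time: 5.87
eef_pos: [0.5733, 0.1187, 0.1515]
eef_rot: [0.557, 0.436, 0.558, -0.434]
contact_force: [-1.4, -0.6, 5.8]
finger_gap: -0.0002
```

```bash
for i in 1 2; do :; done; python3 -m handwheel '[{"hand":1,"x":0.0005,"y":0,"z":0,"roll":0}]' 40;  python3 -m handwheel '[{"hand":1,"x":0.0004,"y":0,"z":0,"roll":0}]' 40
```

```text
time: 5.95
eef_pos: [0.5735, 0.1187, 0.1511]
eef_rot: [0.557, 0.436, 0.558, -0.434]
contact_force: [-0.2, -0.3, 8.4]
finger_gap: 0.0002
time: 6.03
eef_pos: [0.5737, 0.1188, 0.1509]
eef_rot: [0.557, 0.436, 0.558, -0.434]
contact_force: [-0.3, -0.2, 9.2]
finger_gap: 0.0003
```

```bash
python3 -m handwheel '[{"hand":1,"x":0,"y":0,"z":0,"roll":0},{"hand":1,"x":-0.003,"y":0,"z":0,"roll":0},{"hand":1,"x":-0.02,"y":0,"z":0,"roll":0},{"hand":1,"x":-0.03,"y":0,"z":0,"roll":0},{"hand":0,"x":-0.03,"y":0,"z":0,"roll":0},{"hand":0,"x":0,"y":0,"z":-0.018,"roll":0},{"hand":0,"x":0,"y":0,"z":-0.018,"roll":0},{"hand":0,"x":0,"y":-0.002,"z":-0.014,"roll":0},{"hand":0,"x":0,"y":0,"z":0,"roll":0},{"hand":0,"x":0,"y":0,"z":0,"roll":0},{"hand":0,"x":0,"y":0,"z":0,"roll":0}]' 40;
python3 -c "
from h import *
s=st()
cv2.imwrite('pics/w4.png',bot.capture('wrist')[:,:,::-1])
crop('pics/w4.png',175,100,335,260,5,'pics/w4c.png')
print('pred cup',proj('wrist',(.5581,.1709,.1935)),proj('wrist',(.5581,.1709,.1565)))
cv2.imwrite('pics/s4.png',bot.capture('scene')[:,:,::-1])
crop('pics/s4.png',240,125,340,225,6,'pics/s4c.png')
"
```

```text
time: 6.95
eef_pos: [0.5581, 0.1672, 0.2367]
eef_rot: [0.556, 0.436, 0.558, -0.435]
contact_force: [0.1, 0.2, 0.0]
finger_gap: 0.0829
t 6.95 pos [0.5581 0.1672 0.2367] yang 0.2441 tilt [-1.     -0.0017 -0.0026] q [ 0.095  0.527 -0.699  1.682  0.374  1.072 -0.475] F [0.09 0.18 0.01] T [-0.002  0.02  -0.046] gap 0.0829
pred cup [255.98682559 216.05897181] [255.73435025 198.71018854]
```

View pics/w4c.png

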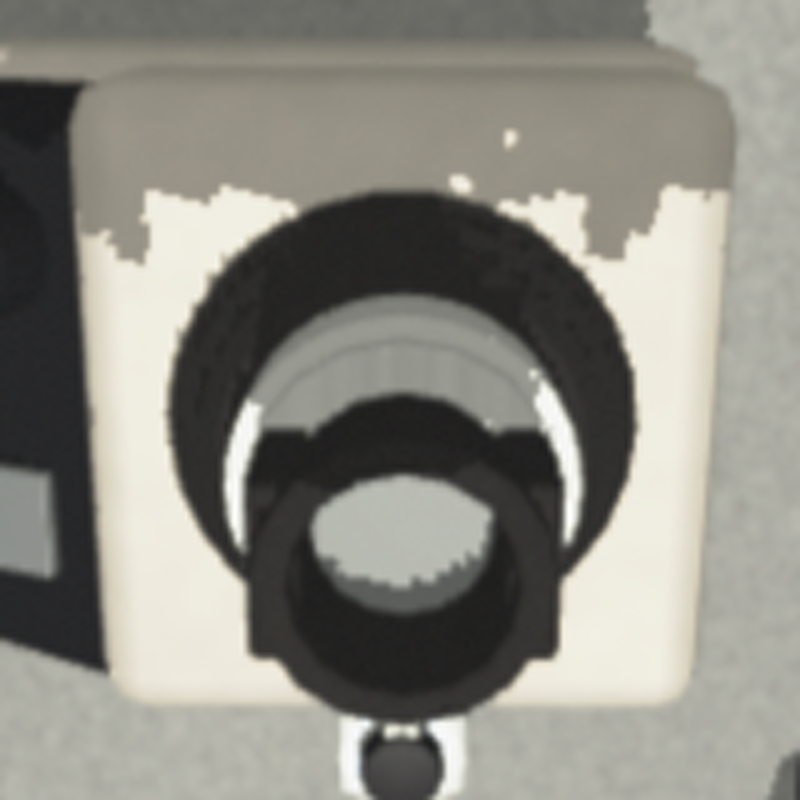

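View pics/s4c.png

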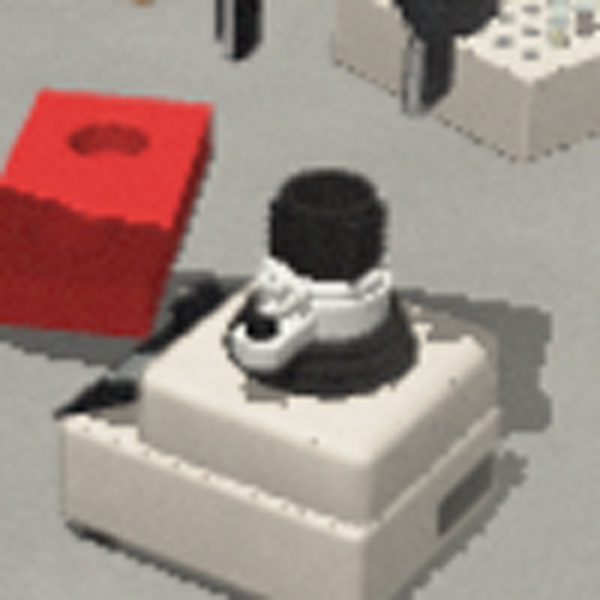

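```bash
python3 -m handwheel '[{"hand":0,"x":0,"y":0.0008,"z":-0.0036,"roll":0},{"hand":0,"x":0.02,"y":0,"z":0,"roll":0},{"hand":0,"x":0.02,"y":0,"z":0,"roll":0},{"hand":0,"x":0.016,"y":0,"z":0,"roll":0},{"hand":0,"x":0.01,"y":0,"z":0,"roll":0},{"hand":0,"x":0.003,"y":0,"z":0,"roll":0},{"hand":0,"x":0,"y":0,"z":0,"roll":0},{"hand":0,"x":0,"y":0,"z":0,"roll":0}]' 40;
python3 -c "
from h import *
s=st()"
```

```text
time: 7.72
eef_pos: [0.56, 0.1683, 0.1652]
eef_rot: [0.555, 0.437, 0.557, -0.437]
contact_force: [0.1, -0.3, 0.2]
finger_gap: 0.0854
t 7.72 pos [0.56   0.1683 0.1652] yang 0.2381 tilt [-1.     -0.0011 -0.0021] q [ 0.061  0.61  -0.657  1.747  0.445  0.939 -0.539] F [ 0.14 -0.32  0.19] T [ 0.008 -0.019 -0.016] gap 0.0854
```

```bash
python3 -m handwheel '[{"hand":0,"x":0.002,"y":-0.0012,"z":-0.003,"roll":0},{"hand":0,"x":0.002,"y":0,"z":0,"roll":0},{"hand":0,"x":0,"y":0,"z":0,"roll":0},{"hand":0,"x":0,"y":0,"z":0,"roll":0}]' 40;
python3 -c "
from h import *
s=st()
cv2.imwrite('pics/w5.png',bot.capture('wrist')[:,:,::-1])
cv2.imwrite('pics/s5.png',bot.capture('scene')[:,:,::-1])
crop('pics/s5.png',240,125,340,225,6,'pics/s5c.png')
"
```

```text
time: 8.05
eef_pos: [0.5589, 0.1717, 0.1631]
eef_rot: [0.556, 0.438, 0.556, -0.436]
contact_force: [-0.7, 0.1, -1.0]
finger_gap: 0.0852
t 8.05 pos [0.5589 0.1717 0.1631] yang 0.2378 tilt [-1.      0.0021 -0.0022] q [ 0.055  0.611 -0.655  1.751  0.449  0.931 -0.549] F [-0.7   0.11 -1.  ] T [-0.076 -0.016 -0.022] gap 0.0852
```

View pics/w5.png

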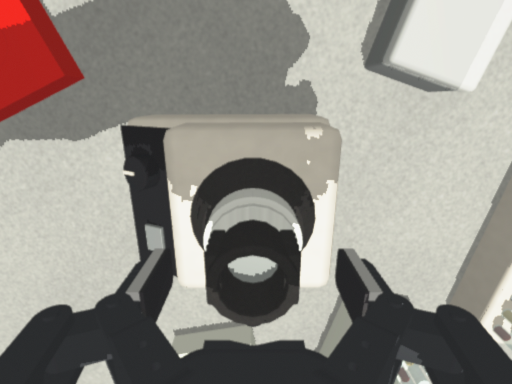

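View pics/s5c.png

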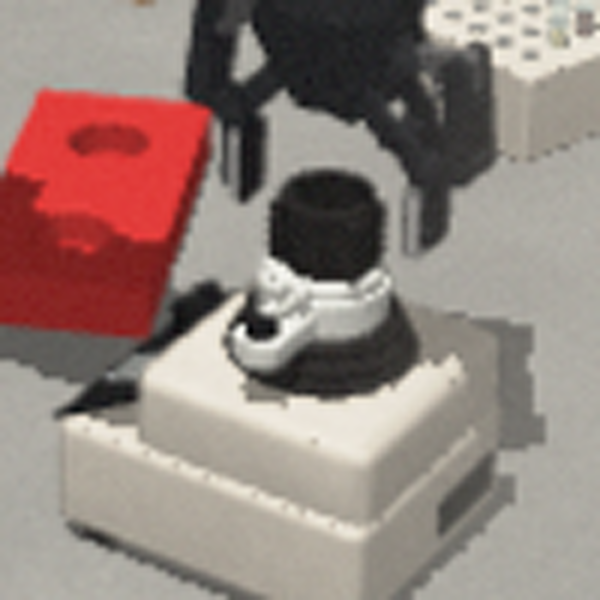

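```bash
python3 -m handwheel '[{"hand":1,"x":0,"y":0,"z":0,"roll":0},{"hand":1,"x":0,"y":0,"z":0,"roll":0},{"hand":1,"x":0,"y":0,"z":0,"roll":0},{"hand":1,"x":0,"y":0,"z":0,"roll":0},{"hand":1,"x":0,"y":0,"z":0,"roll":0},{"hand":1,"x":0,"y":0,"z":0,"roll":0}]' 60;
python3 -c "
from h import *
s=st()
cv2.imwrite('pics/s6.png',bot.capture('scene')[:,:,::-1])
crop('pics/s6.png',240,125,340,225,6,'pics/s6c.png')
"
```

```text
time: 8.65
eef_pos: [0.5589, 0.1714, 0.1638]
eef_rot: [0.556, 0.438, 0.556, -0.436]
contact_force: [-1.4, -1.0, 3.0]
finger_gap: 0.0448
t 8.65 pos [0.5589 0.1714 0.1638] yang 0.2375 tilt [-1.      0.0022 -0.0018] q [ 0.055  0.61  -0.656  1.751  0.448  0.932 -0.548] F [-1.4  -0.98  2.97] T [-0.123  0.236  0.003] gap 0.0448
```

View pics/s6c.png

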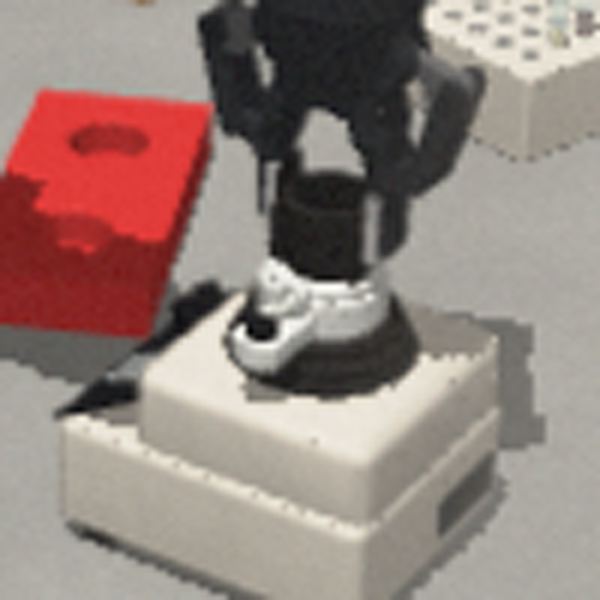

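```bash
python3 -m handwheel '[{"hand":1,"x":0,"y":0,"z":0,"roll":-0.06},{"hand":1,"x":0,"y":0,"z":0,"roll":-0.06},{"hand":1,"x":0,"y":0,"z":0,"roll":-0.06},{"hand":1,"x":0,"y":0,"z":0,"roll":-0.06},{"hand":1,"x":0,"y":0,"z":0,"roll":-0.06}]' 60;
python3 -c "
from h import *
s=st()"
```

```text
time: 9.12
eef_pos: [0.5585, 0.1714, 0.1639]
eef_rot: [0.617, 0.347, 0.616, -0.346]
contact_force: [-2.7, 0.6, 2.7]
finger_gap: 0.045
t 9.12 pos [0.5585 0.1714 0.1639] yang 0.5472 tilt [-1.0e+00  2.1e-03 -7.0e-04] q [ 0.102  0.63  -0.73   1.749  0.501  0.956 -0.282] F [-2.71  0.59  2.66] T [-0.     0.221 -0.169] gap 0.045
```

```bash
python3 -m handwheel '[{"hand":1,"x":0,"y":0,"z":0,"roll":-0.07},{"hand":1,"x":0,"y":0,"z":0,"roll":-0.07},{"hand":1,"x":0,"y":0,"z":0,"roll":-0.07},{"hand":1,"x":0,"y":0,"z":0,"roll":-0.07}]' 60;
python3 -c "
from h import *
s=st()
cv2.imwrite('pics/s7.png',bot.capture('scene')[:,:,::-1])
crop('pics/s7.png',240,125,340,225,6,'pics/s7c.png')"
```

```text
time: 9.45
eef_pos: [0.5585, 0.1714, 0.1639]
eef_rot: [0.661, 0.254, 0.66, -0.252]
contact_force: [-1.3, -0.7, 2.7]
finger_gap: 0.0445
t 9.45 pos [0.5585 0.1714 0.1639] yang 0.8398 tilt [-1.0e+00  2.2e-03 -5.0e-04] q [ 0.145  0.651 -0.8    1.747  0.55   0.98  -0.03 ] F [-1.26 -0.67  2.67] T [ 0.003  0.261 -0.194] gap 0.0445
```

View pics/s7c.png

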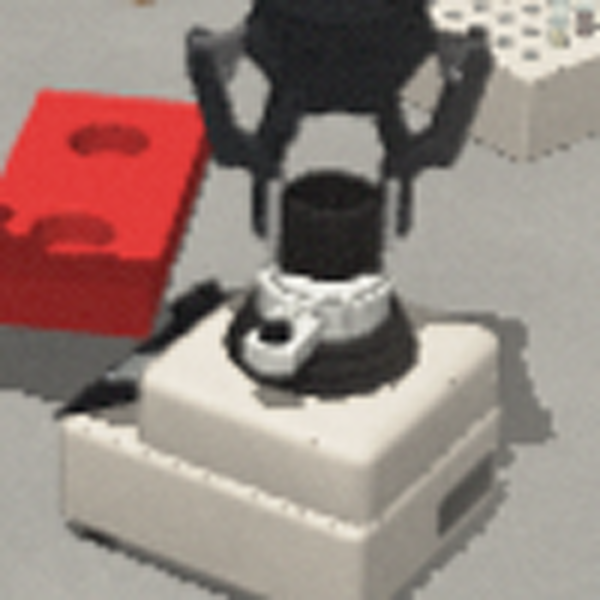

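```bash
python3 -m handwheel '[{"hand":1,"x":0,"y":0,"z":0,"roll":-0.08},{"hand":1,"x":0,"y":0,"z":0,"roll":-0.08},{"hand":1,"x":0,"y":0,"z":0,"roll":-0.08},{"hand":1,"x":0,"y":0,"z":0,"roll":-0.08},{"hand":1,"x":0,"y":0,"z":0,"roll":-0.08},{"hand":1,"x":0,"y":0,"z":0,"roll":-0.08},{"hand":1,"x":0,"y":0,"z":0,"roll":-0.08},{"hand":1,"x":0,"y":0,"z":0,"roll":-0.08},{"hand":1,"x":0,"y":0,"z":0,"roll":-0.08}]' 60;
python3 -c "
from h import *
s=st()"
```

```text
time: 10.25
eef_pos: [0.5581, 0.1703, 0.1638]
eef_rot: [0.707, -0.002, 0.707, 0.002]
contact_force: [-1.8, -0.4, 4.5]
finger_gap: 0.045
t 10.25 pos [0.5581 0.1703 0.1638] yang 1.5769 tilt [-1.e+00  1.e-03 -6.e-04] q [ 0.243  0.716 -0.97   1.742  0.671  1.053  0.612] F [-1.79 -0.43  4.47] T [-0.17   0.518 -0.246] gap 0.045
```

```bash
python3 -m handwheel '[{"hand":1,"x":0,"y":0,"z":0,"roll":-0.05},{"hand":1,"x":0,"y":0,"z":0,"roll":-0.05},{"hand":1,"x":0,"y":0,"z":0,"roll":-0.05}]' 60;
python3 -c "
from h import *
s=st()"; python3 -m handwheel '[{"hand":1,"x":0,"y":0,"z":0,"roll":-0.04},{"hand":1,"x":0,"y":0,"z":0,"roll":-0.03}]' 60;python3 -c "
from h import *
s=st()"
```

```text
time: 10.5
eef_pos: [0.5582, 0.17, 0.1639]
eef_rot: [0.705, -0.056, 0.705, 0.056]
contact_force: [-1.9, -1.4, 5.0]
finger_gap: 0.0449
t 10.5 pos [0.5582 0.17   0.1639] yang 1.7299 tilt [-1.e+00  9.e-04 -1.e-03] q [ 0.261  0.731 -1.004  1.741  0.695  1.071  0.747] F [-1.92 -1.4   5.01] T [-0.327  0.431 -0.186] gap 0.0449
time: 10.67
eef_pos: [0.5584, 0.1697, 0.164]
eef_rot: [0.702, -0.081, 0.703, 0.081]
contact_force: [-2.0, -1.2, 4.6]
finger_gap: 0.0451
t 10.67 pos [0.5584 0.1697 0.164 ] yang 1.8003 tilt [-1.e+00  7.e-04 -9.e-04] q [ 0.269  0.738 -1.019  1.74   0.706  1.079  0.809] F [-2.   -1.16  4.63] T [-0.386  0.488 -0.186] gap 0.0451
```

```bash
python3 -m handwheel '[{"hand":1,"x":0,"y":0.001,"z":0,"roll":-0.03},{"hand":1,"x":0,"y":0,"z":0,"roll":-0.03}]' 60;
python3 -c "
from h import *
s=st()"; python3 -m handwheel '[{"hand":1,"x":0,"y":0,"z":0,"roll":-0.03}]' 60;python3 -c "
from h import *
s=st()";  python3 -m handwheel '[{"hand":1,"x":0,"y":0,"z":0,"roll":-0.03}]' 60;python3 -c "
from h import *
s=st()"
```

```text
time: 10.83
eef_pos: [0.5585, 0.1694, 0.1641]
eef_rot: [0.699, -0.102, 0.7, 0.101]
contact_force: [-3.0, 0.3, 6.3]
finger_gap: 0.045
t 10.83 pos [0.5585 0.1694 0.1641] yang 1.858 tilt [-1.     -0.0012 -0.0016] q [ 0.274  0.744 -1.03   1.739  0.716  1.087  0.86 ] F [-3.03  0.28  6.35] T [-0.136  0.715 -0.206] gap 0.045
time: 10.92
eef_pos: [0.5585, 0.1693, 0.1642]
eef_rot: [0.698, -0.112, 0.699, 0.111]
contact_force: [-2.6, 0.1, 5.0]
finger_gap: 0.0452
t 10.92 pos [0.5585 0.1693 0.1642] yang 1.8871 tilt [-1.     -0.0013 -0.0018] q [ 0.278  0.747 -1.037  1.739  0.72   1.091  0.886] F [-2.57  0.1   5.04] T [-0.013  0.762 -0.23 ] gap 0.0452
time: 11.0
eef_pos: [0.5585, 0.1693, 0.1643]
eef_rot: [0.696, -0.122, 0.697, 0.121]
contact_force: [-1.5, 0.1, 5.8]
finger_gap: 0.045
t 11.0 pos [0.5585 0.1693 0.1643] yang 1.9163 tilt [-1.     -0.0012 -0.002 ] q [ 0.281  0.75  -1.043  1.739  0.725  1.094  0.911] F [-1.53  0.07  5.83] T [-0.147  0.59  -0.269] gap 0.045
```

```bash
for r in a; do python3 -m handwheel '[{"hand":1,"x":0,"y":0,"z":0,"roll":-0.03}]' 60 >/dev/null;python3 -c "
from h import *
s=st()";  python3 -m handwheel '[{"hand":1,"x":0,"y":0,"z":0,"roll":-0.03}]' 60 >/dev/null;python3 -c "
from h import *
s=st()"; done
```

```text
t 11.08 pos [0.5584 0.1692 0.1644] yang 1.9454 tilt [-1.     -0.0012 -0.0023] q [ 0.284  0.753 -1.049  1.738  0.729  1.098  0.937] F [-1.49 -1.61  4.27] T [-0.308  0.532 -0.292] gap 0.045
t 11.17 pos [0.5584 0.1691 0.1645] yang 1.9745 tilt [-1.     -0.0012 -0.0025] q [ 0.287  0.756 -1.056  1.738  0.733  1.102  0.963] F [-2.73 -1.42  4.69] T [-0.234  0.561 -0.308] gap 0.0451
```

```bash
python3 -m handwheel '[{"hand":1,"x":0,"y":0,"z":0,"roll":-0.03}]' 60 >/dev/null;python3 -c "
from h import *
s=st()
cv2.imwrite('pics/s8.png',bot.capture('scene')[:,:,::-1])
crop('pics/s8.png',240,125,340,225,6,'pics/s8c.png')
cv2.imwrite('pics/w8.png',bot.capture('wrist')[:,:,::-1])
"
```

```text
t 11.25 pos [0.5584 0.1691 0.1645] yang 2.0036 tilt [-1.     -0.0012 -0.0029] q [ 0.29   0.759 -1.062  1.738  0.738  1.106  0.989] F [-1.86 -2.    4.94] T [-0.259  0.628 -0.421] gap 0.0449
```

View pics/s8c.png

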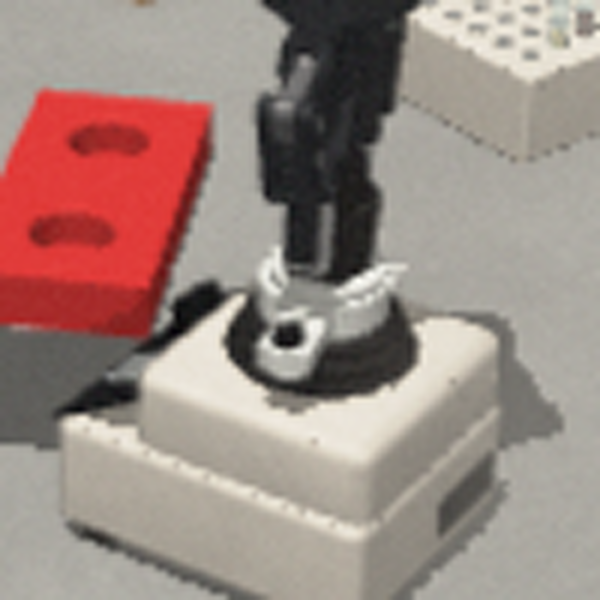

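View pics/w8.png

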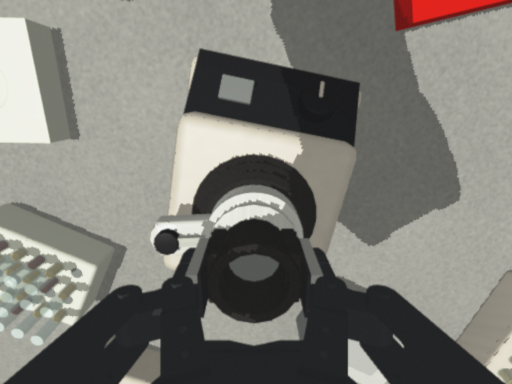

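```bash
python3 -c "
from h import *
crop('pics/w8.png',140,180,340,330,4,'pics/w8c.png')
for z in (.152,.1525):
  b=onz('wrist',167,241,z); a=np.array([.5581,.1709]); d=b[:2]-a; print(b,np.hypot(*d),np.arctan2(d[1],d[0])+np.pi/2-.245)
u,v=(290+.5)/6-.5+240,(335+.5)/6-.5+125
b=onz('scene',u,v,.1525);print('scene',b, 'before',onz('scene',(260+.5)/6-.5+240,(325+.5)/6-.5+125,.1525))
"
```

```text
[0.57992462 0.12234347 0.152     ] 0.05323579967885752 0.17741164472308946
[0.57961555 0.12238844 0.1525    ] 0.0530687332201225 0.17244695017559175
scene [0.58720204 0.11923257 0.1525    ] before [0.57231592 0.11508696 0.1525    ]
```

View pics/w8c.png

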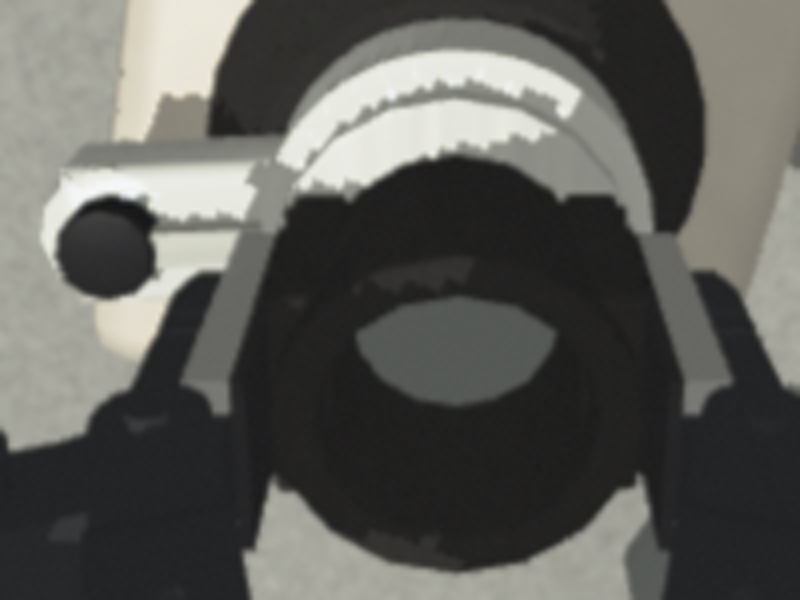

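```bash
python3 -m handwheel '[{"hand":1,"x":0,"y":0,"z":0,"roll":-0.02}]' 60 >/dev/null;python3 -c "
from h import *
s=st()";  python3 -m handwheel '[{"hand":1,"x":0,"y":0,"z":0,"roll":-0.02}]' 60 >/dev/null;python3 -c "
from h import *
s=st()"
```

```text
t 11.43 pos [0.5583 0.169  0.1645] yang 2.0203 tilt [-1.     -0.001  -0.0032] q [ 0.292  0.76  -1.065  1.738  0.74   1.108  1.004] F [-3.11 -0.5   5.87] T [-0.291  0.702 -0.282] gap 0.045
t 11.52 pos [0.558  0.1688 0.1648] yang 2.0383 tilt [-1.     -0.0012 -0.0042] q [ 0.294  0.762 -1.07   1.738  0.742  1.111  1.02 ] F [-8.3  -4.7  18.31] T [-1.134  2.108 -0.307] gap 0.0449
```

```bash
python3 -m handwheel '[{"hand":1,"x":-0.001,"y":0,"z":0,"roll":0}]' 60 >/dev/null;python3 -c "
from h import *
s=st()";  python3 -m handwheel '[{"hand":1,"x":-0.001,"y":0,"z":0,"roll":0}]' 60 >/dev/null;python3 -c "
from h import *
s=st()"
```

```text
t 11.6 pos [0.5575 0.1685 0.166 ] yang 2.0369 tilt [-1.     -0.0015 -0.0056] q [ 0.294  0.76  -1.07   1.737  0.74   1.114  1.02 ] F [-6.52 -2.9   9.45] T [-0.667  1.457 -0.233] gap 0.0452
t 11.68 pos [0.5571 0.1684 0.1671] yang 2.0345 tilt [-1.     -0.0016 -0.0064] q [ 0.295  0.759 -1.071  1.736  0.738  1.116  1.019] F [-2.26  0.21  1.15] T [ 0.011  0.333 -0.246] gap 0.045
```

```bash
python3 -m handwheel '[{"hand":1,"x":-0.001,"y":0,"z":0,"roll":0}]' 60 >/dev/null;python3 -c "
from h import *
s=st()";  python3 -m handwheel '[{"hand":1,"x":-0.001,"y":0,"z":0,"roll":0}]' 60 >/dev/null;python3 -c "
from h import *
s=st()";  python3 -m handwheel '[{"hand":1,"x":-0.001,"y":0,"z":0,"roll":0}]' 60 >/dev/null;python3 -c "
from h import *
s=st()"
```

```text
t 11.77 pos [0.557  0.1683 0.1679] yang 2.0323 tilt [-1.     -0.0015 -0.0068] q [ 0.295  0.757 -1.071  1.736  0.736  1.117  1.018] F [ 0.05  1.17 -4.68] T [ 0.226  0.014 -0.269] gap 0.0448
t 11.85 pos [0.5569 0.1682 0.1686] yang 2.0307 tilt [-1.     -0.0013 -0.0072] q [ 0.295  0.757 -1.071  1.735  0.734  1.118  1.018] F [ 0.99  0.42 -6.92] T [ 0.236 -0.274 -0.247] gap 0.045
t 11.93 pos [0.557  0.1682 0.1692] yang 2.0296 tilt [-1.     -0.0011 -0.0073] q [ 0.296  0.756 -1.072  1.734  0.733  1.119  1.018] F [ 0.67  0.9  -6.43] T [ 0.231 -0.314 -0.203] gap 0.0449
```

```bash
python3 -c "
from h import *
cv2.imwrite('pics/s9.png',bot.capture('scene')[:,:,::-1])
crop('pics/s9.png',240,125,340,225,6,'pics/s9c.png')"; python3 -m handwheel '[{"hand":1,"x":-0.001,"y":0,"z":0,"roll":0}]' 60 >/dev/null;python3 -c "
from h import *
s=st()"
```

```text
t 12.07 pos [0.557  0.1682 0.1702] yang 2.0293 tilt [-1.     -0.001  -0.0074] q [ 0.296  0.755 -1.073  1.733  0.732  1.121  1.018] F [ 1.17 -0.39 -4.67] T [ 0.095 -0.084 -0.235] gap 0.045
```

View pics/s9c.png

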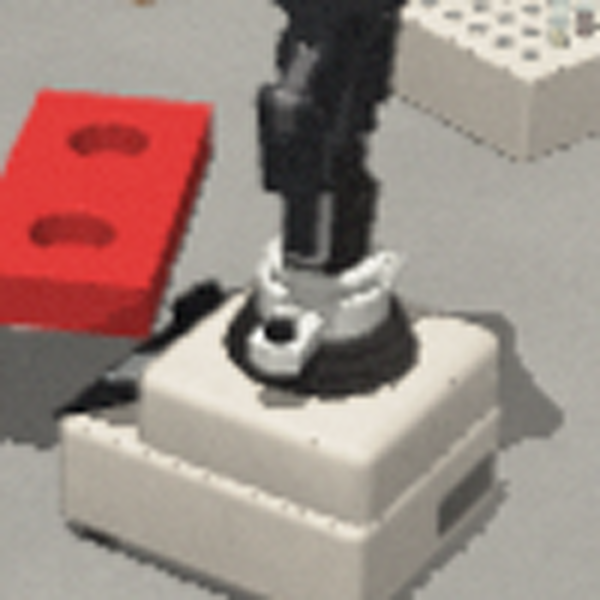

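```bash
python3 -m handwheel '[{"hand":1,"x":-0.0015,"y":0,"z":0,"roll":0},{"hand":1,"x":-0.0015,"y":0,"z":0,"roll":0}]' 60 >/dev/null;python3 -c "
from h import *
s=st()";python3 -m handwheel '[{"hand":1,"x":-0.0015,"y":0,"z":0,"roll":0},{"hand":1,"x":-0.0015,"y":0,"z":0,"roll":0}]' 60 >/dev/null;python3 -c "
from h import *
s=st()"
```

```text
t 12.23 pos [0.5571 0.168  0.1731] yang 2.0287 tilt [-1.0e+00 -9.0e-04 -7.7e-03] q [ 0.298  0.752 -1.075  1.731  0.728  1.126  1.021] F [ 0.96  0.16 -4.81] T [ 0.15  -0.197 -0.151] gap 0.0445
t 12.4 pos [0.5572 0.168  0.1765] yang 2.0287 tilt [-1.     -0.0011 -0.0076] q [ 0.3    0.748 -1.078  1.727  0.724  1.131  1.024] F [ 0.53  0.53 -0.95] T [ 0.004 -0.048 -0.01 ] gap 0.045
```

```bash
python3 -m handwheel '[{"hand":1,"x":-0.01,"y":0,"z":0,"roll":0},{"hand":1,"x":-0.02,"y":0,"z":0,"roll":0},{"hand":1,"x":-0.03,"y":0,"z":0,"roll":0},{"hand":1,"x":-0.025,"y":0,"z":0,"roll":0},{"hand":1,"x":0,"y":0,"z":0,"roll":0}]' 60 
python3 -m handwheel '[{"hand":1,"x":0,"y":-0.015,"z":-0.002,"roll":0},{"hand":1,"x":0,"y":-0.025,"z":-0.002,"roll":0},{"hand":1,"x":0,"y":-0.025,"z":-0.002,"roll":0},{"hand":1,"x":0,"y":-0.025,"z":-0.002,"roll":0},{"hand":1,"x":0,"y":-0.025,"z":-0.002,"roll":0},{"hand":1,"x":0,"y":-0.025,"z":-0.002,"roll":0},{"hand":1,"x":0,"y":-0.025,"z":-0.002,"roll":0},{"hand":1,"x":0,"y":-0.025,"z":-0.002,"roll":0},{"hand":1,"x":0,"y":-0.025,"z":-0.002,"roll":0},{"hand":1,"x":0,"y":-0.02,"z":0,"roll":0},{"hand":1,"x":0,"y":-0.005,"z":0,"roll":0},{"hand":1,"x":0,"y":0,"z":0,"roll":0},{"hand":1,"x":0,"y":0,"z":0,"roll":0}]' 60 
python3 -c "
from h import *
s=st();M=q2R(s['eef_rot']);print(M.round(4))
cv2.imwrite('pics/w10.png',bot.capture('wrist')[:,:,::-1])
print('pocket px',proj('wrist',(.577,-.097,.032)), 'rack',onz('top',270,118,.045))
"
```

```text
time: 12.82
eef_pos: [0.5569, 0.1691, 0.2679]
eef_rot: [0.686, -0.162, 0.691, 0.161]
contact_force: [0.0, 0.6, -2.3]
finger_gap: 0.045
time: 13.9
eef_pos: [0.6511, -0.0618, 0.2768]
eef_rot: [0.688, -0.164, 0.688, 0.162]
contact_force: [0.0, -0.6, -1.9]
finger_gap: 0.0448
t 13.9 pos [ 0.6511 -0.0618  0.2768] yang 2.0363 tilt [-1.     -0.0022 -0.001 ] q [ 0.633  0.75  -1.116  1.427  0.676  1.38   1.536] F [ 0.03 -0.61 -1.88] T [ 0.086 -0.029 -0.006] gap 0.0448
[[ 1.000e-04 -4.489e-01  8.936e-01]
 [-2.400e-03  8.936e-01  4.489e-01]
 [-1.000e+00 -2.200e-03 -1.000e-03]]
pocket px [254.54718737  98.86713342] rack [ 0.74862652 -0.01307329  0.045     ]
```

View pics/w10.png

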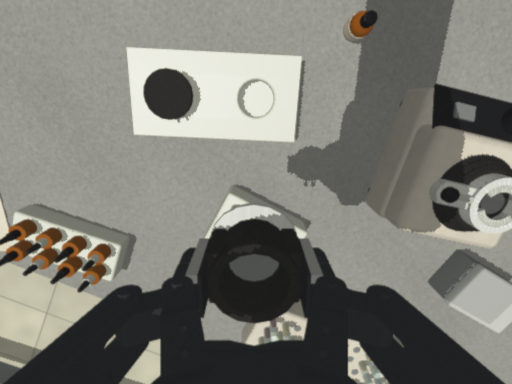

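```bash
python3 -m handwheel '[{"hand":1,"x":0.03,"y":0,"z":0,"roll":0},{"hand":1,"x":0.035,"y":0,"z":0,"roll":0},{"hand":1,"x":0.03,"y":0,"z":0,"roll":0},{"hand":1,"x":0.01,"y":0,"z":0,"roll":0},{"hand":1,"x":0,"y":0,"z":0,"roll":0},{"hand":1,"x":0,"y":0,"z":0,"roll":0},{"hand":1,"x":0,"y":0,"z":0,"roll":0}]' 60 
python3 -c "
from h import *
s=st();M=q2R(s['eef_rot']);print(M.round(4))
cv2.imwrite('pics/w11.png',bot.capture('wrist')[:,:,::-1])
crop('pics/w11.png',100,0,320,110,3,'pics/w11c.png')
crop('pics/w11.png',160,170,350,330,4,'pics/w11d.png')
print('pocket px',proj('wrist',(.577,-.097,.032)))
"
```

```text
time: 14.53
eef_pos: [0.6508, -0.0534, 0.1741]
eef_rot: [0.689, -0.167, 0.685, 0.166]
contact_force: [0.9, -0.5, -0.9]
finger_gap: 0.0448
t 14.53 pos [ 0.6508 -0.0534  0.1741] yang 2.0461 tilt [-1.     -0.0032  0.0047] q [ 0.608  0.844 -1.06   1.544  0.772  1.212  1.459] F [ 0.93 -0.52 -0.9 ] T [ 0.046  0.041 -0.063] gap 0.0448
[[ 5.600e-03 -4.576e-01  8.892e-01]
 [-7.000e-04  8.892e-01  4.576e-01]
 [-1.000e+00 -3.200e-03  4.700e-03]]
pocket px [247.83727587  93.40032031]
```

View pics/w11c.png

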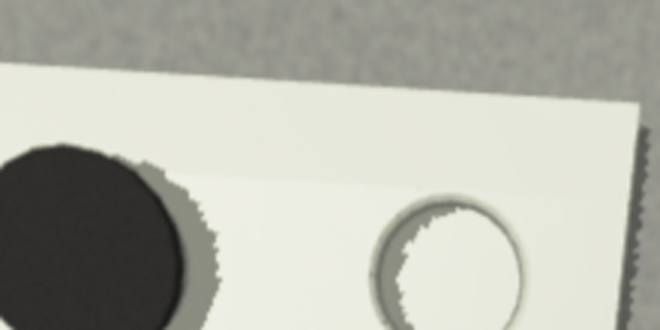

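View pics/w11d.png

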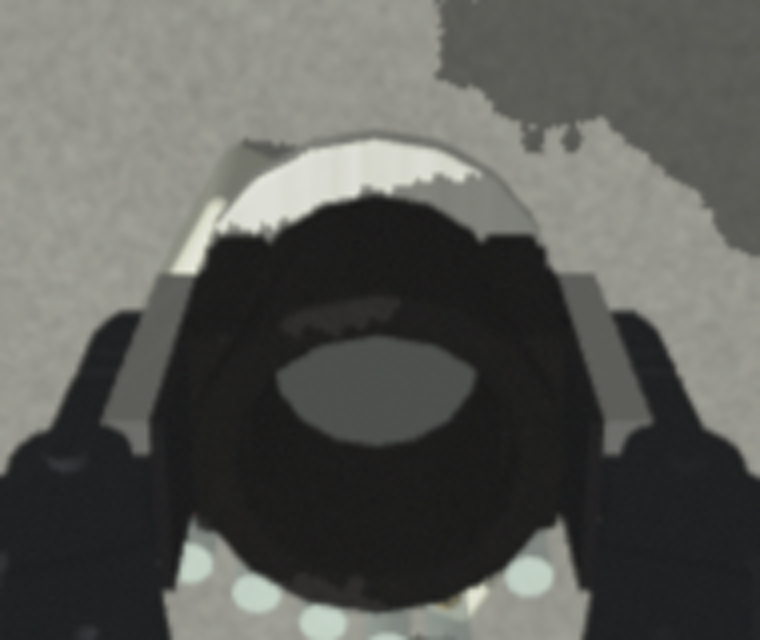

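```bash
python3 -c "
from h import *
def c(U,V,u0,v0,k): return ((U+.5)/k-.5+u0,(V+.5)/k-.5+v0)
s=bot.read_state();M=q2R(s['eef_rot']);t=s['eef_pos']
oz=t[2]-.0123
# pocket by circle edges: fit model center to left/right/top
from scipy.optimize import least_squares
L=c(371,270,100,0,3)[0];Rr=c(524,270,100,0,3)[0];T=c(447,193,100,0,3)[1]
for rad in (.0235,.025):
  def f(p):
    a=np.linspace(0,2*np.pi,120);q=np.array([proj('wrist',(p[0]+p[2]*np.cos(x),p[1]+p[2]*np.sin(x),.032)) for x in a])
    return [q[:,0].min()-L,q[:,0].max()-Rr,q[:,1].min()-T]
q=least_squares(f,[.577,-.097,.0235]).x;print('pocket',q)
print('tool disp',M.T@(np.array([q[0],q[1],t[2]])-t))
for h in (.042,.047):
  r=onz('wrist',*c(377,428,160,170,4),oz+h);print('rim',h,M.T@(r-t))
e=onz('wrist',*c(377,133,160,170,4),oz+.005);d=M.T@(e-t);print('flange center',d[1],d[2]+.027)
e=onz('wrist',*c(377,445,160,170,4),oz+.005);d=M.T@(e-t);print('floor',d)
# top rim outer corners left/right extents
l=onz('wrist',*c(195,428,160,170,4),oz+.042);r=onz('wrist',*c(560,428,160,170,4),oz+.042);print(np.linalg.norm(l-r))
"
```

```text
Traceback (most recent call last):
  File "h.py", line 19, in proj
    p,o,A=campose(n,st); c=A.T@(np.array(P)-o); x=np.array([c[0],-c[1]])/-c[2]; x=x*(1+p['k1']*(x@x))
          ~~~~~~~^^^^^^
  File "h.py", line 6, in campose
    p=bot.camera_params(n)
ValueError: time passes only in moves, steps and waits
```

```bash
sed -i 's/^def campose/_P={}\n_S=[]\ndef _cp(n):\n    if n not in _P: _P[n]=bot.camera_params(n)\n    return _P[n]\ndef _rs():\n    if not _S: _S.append(bot.read_state())\n    return _S[0]\ndef campose/; s/p=bot.camera_params(n)$/p=_cp(n)/; s/st or bot.read_state()/st or _rs()/' h.py; python3 -c "
from h import *
def c(U,V,u0,v0,k): return ((U+.5)/k-.5+u0,(V+.5)/k-.5+v0)
s=bot.read_state();M=q2R(s['eef_rot']);t=s['eef_pos'];print(t)
oz=t[2]-.0123
from scipy.optimize import least_squares
L=c(371,270,100,0,3)[0];Rr=c(524,270,100,0,3)[0];T=c(447,193,100,0,3)[1]
def f(p):
    a=np.linspace(0,2*np.pi,120);q=np.array([proj('wrist',(p[0]+p[2]*np.cos(x),p[1]+p[2]*np.sin(x),.032)) for x in a])
    return [q[:,0].min()-L,q[:,0].max()-Rr,q[:,1].min()-T]
q=least_squares(f,[.577,-.097,.0235]).x;print('pocket',q)
print('tool disp',M.T@(np.array([q[0],q[1],t[2]])-t))
for h in (.042,.047):
  r=onz('wrist',*c(377,428,160,170,4),oz+h);print('rim',h,M.T@(r-t))
e=onz('wrist',*c(377,133,160,170,4),oz+.005);d=M.T@(e-t);print('flange center',d[1],d[2]+.027)
e=onz('wrist',*c(377,445,160,170,4),oz+.005);d=M.T@(e-t);print('floor',d)
l=onz('wrist',*c(195,428,160,170,4),oz+.042);r=onz('wrist',*c(560,428,160,170,4),oz+.042);print(np.linalg.norm(l-r))
"
```

```text
[ 0.65106062 -0.05330241  0.17452526]
pocket [ 0.57535693 -0.09679     0.02396395]
tool disp [-0.00045744 -0.00403044 -0.08721105]
rim 0.042 [-0.02972595  0.00126791 -0.00385457]
rim 0.047 [-0.03474477  0.00126821 -0.00731527]
flange center 0.0012565656281185392 0.0004924083610396771
floor [0.00742994 0.00126628 0.02482333]
0.042086929821319265
```

```bash
python3 -m handwheel '[{"hand":1,"x":0,"y":-0.001,"z":-0.015,"roll":0},{"hand":1,"x":0,"y":-0.002,"z":-0.02,"roll":0},{"hand":1,"x":0,"y":-0.002,"z":-0.02,"roll":0},{"hand":1,"x":0,"y":0,"z":-0.015,"roll":0},{"hand":1,"x":0.02,"y":0,"z":-0.005,"roll":0},{"hand":1,"x":0.02,"y":0,"z":0,"roll":0},{"hand":1,"x":0.02,"y":0,"z":0,"roll":0},{"hand":1,"x":0,"y":0,"z":0,"roll":0},{"hand":1,"x":0,"y":0,"z":0,"roll":0}]' 60 >/dev/null
cat > e.py <<'E'
from h import *
import sys
s=st();M=q2R(s['eef_rot']);print('to go tool',(M.T@(np.array([.5755,-.0981,s['eef_pos'][2]])-s['eef_pos'])).round(4))
E
python3 e.py
```

```text
t 15.33 pos [ 0.591  -0.0929  0.1266] yang 2.0447 tilt [-0.9997 -0.0159  0.0197] q [ 0.726  0.823 -1.048  1.75   0.832  1.052  1.424] F [-0.51  0.82 -0.64] T [0.039 0.015 0.024] gap 0.0444
to go tool [-0.0004  0.0025 -0.0161]
```

```bash
python3 -m handwheel '[{"hand":1,"x":0,"y":0.001,"z":-0.006,"roll":0},{"hand":1,"x":0,"y":0.0015,"z":-0.005,"roll":0},{"hand":1,"x":0,"y":0,"z":-0.004,"roll":0},{"hand":1,"x":0,"y":0,"z":0,"roll":0},{"hand":1,"x":0,"y":0,"z":0,"roll":0}]' 60 >/dev/null
python3 e.py
```

```text
t 15.75 pos [ 0.577  -0.0975  0.1318] yang 2.0448 tilt [-0.9995 -0.0198  0.0241] q [ 0.754  0.799 -1.06   1.786  0.827  1.036  1.423] F [-0.32 -0.24 -1.06] T [0.001 0.012 0.017] gap 0.0451
to go tool [-0.      0.0002 -0.0016]
```

```bash
python3 -m handwheel '[{"hand":1,"x":0,"y":0,"z":0.02,"roll":0},{"hand":1,"x":0,"y":0,"z":0.02,"roll":0},{"hand":1,"x":0,"y":0,"z":0,"roll":0},{"hand":1,"x":0,"y":0,"z":0,"roll":0}]' 60 >/dev/null
python3 e.py;  python3 -m handwheel '[{"hand":1,"x":0,"y":0,"z":-0.004,"roll":0},{"hand":1,"x":0,"y":0,"z":-0.004,"roll":0},{"hand":1,"x":0,"y":0,"z":-0.004,"roll":0},{"hand":1,"x":0,"y":0,"z":-0.004,"roll":0},{"hand":1,"x":0,"y":0,"z":-0.004,"roll":0},{"hand":1,"x":0,"y":0,"z":-0.004,"roll":0},{"hand":1,"x":0,"y":0,"z":-0.004,"roll":0},{"hand":1,"x":0,"y":0,"z":-0.004,"roll":0},{"hand":1,"x":0,"y":0,"z":0,"roll":0}]' 60 >/dev/null
python3 e.py
```

```text
t 16.08 pos [ 0.6141 -0.0798  0.1342] yang 2.0429 tilt [-0.9995 -0.0213  0.0246] q [ 0.682  0.834 -1.044  1.694  0.829  1.08   1.419] F [-0.11 -0.79 -1.9 ] T [0.033 0.129 0.006] gap 0.0452
to go tool [-0.0011  0.0012 -0.0427]
t 16.83 pos [ 0.5804 -0.098   0.1335] yang 2.0413 tilt [-0.9995 -0.0221  0.0229] q [ 0.75   0.8   -1.058  1.777  0.826  1.043  1.423] F [-0.42 -0.19 -1.13] T [0.018 0.013 0.04 ] gap 0.0446
to go tool [-0.0001  0.0021 -0.0044]
```

```bash
python3 -m handwheel '[{"hand":1,"x":-0.02,"y":0,"z":-0.003,"roll":0},{"hand":1,"x":-0.02,"y":0.001,"z":0,"roll":0},{"hand":1,"x":-0.02,"y":0.001,"z":0,"roll":0},{"hand":1,"x":0,"y":0,"z":0,"roll":0},{"hand":1,"x":0,"y":0,"z":0,"roll":0}]' 60 >/dev/null
python3 e.py;  python3 -m handwheel '[{"hand":1,"x":0.005,"y":0,"z":0,"roll":0},{"hand":1,"x":0.005,"y":0,"z":0,"roll":0},{"hand":1,"x":0.005,"y":0,"z":0,"roll":0},{"hand":1,"x":0.005,"y":0,"z":0,"roll":0},{"hand":1,"x":0,"y":0,"z":0,"roll":0}]' 60 >/dev/null
python3 e.py
```

```text
t 17.25 pos [ 0.5739 -0.0972  0.195 ] yang 2.0412 tilt [-0.9995 -0.0209  0.0218] q [ 0.793  0.723 -1.123  1.742  0.738  1.128  1.482] F [-0.38 -0.97 -1.59] T [ 0.002  0.081 -0.033] gap 0.0448
to go tool [ 0.0001 -0.0015  0.001 ]
t 17.67 pos [ 0.5737 -0.0975  0.1702] yang 2.0416 tilt [-0.9996 -0.0195  0.0197] q [ 0.779  0.751 -1.099  1.763  0.77   1.094  1.459] F [ 0.68 -0.25 -1.51] T [ 0.014 -0.014 -0.01 ] gap 0.0447
to go tool [ 0.0001 -0.0013  0.0013]
```

```bash
cat > e.py <<'E'
from h import *
s=st();M=q2R(s['eef_rot']);p=s['eef_pos']+M@[.02,0,0];print('axis',M[:,0].round(4),'tip',p.round(4),'to go tool',(M.T@(np.array([.5755,-.0981,p[2]])-p)).round(4))
E
python3 -m handwheel '[{"hand":1,"x":0.01,"y":0,"z":0,"roll":0},{"hand":1,"x":0.01,"y":0,"z":0,"roll":0},{"hand":1,"x":0.01,"y":0,"z":0,"roll":0},{"hand":1,"x":0.01,"y":0,"z":0,"roll":0},{"hand":1,"x":0.01,"y":0,"z":0,"roll":0},{"hand":1,"x":0.01,"y":0,"z":0,"roll":0},{"hand":1,"x":0.01,"y":0,"z":0,"roll":0},{"hand":1,"x":0,"y":0,"z":0,"roll":0},{"hand":1,"x":0,"y":0,"z":0,"roll":0}]' 60 >/dev/null
python3 e.py
```

```text
t 18.42 pos [ 0.5745 -0.0976  0.0898] yang 2.0425 tilt [-0.9997 -0.0165  0.0171] q [ 0.727  0.85  -1.013  1.81   0.885  0.983  1.379] F [ 0.7   0.05 -0.82] T [0.021 0.049 0.015] gap 0.0449
axis [ 0.0228 -0.0069 -0.9997] tip [ 0.575  -0.0978  0.0698] to go tool [ 0.     -0.0005  0.0003]
```

```bash
python3 -m handwheel '[{"hand":1,"x":0.008,"y":-0.0004,"z":0,"roll":0},{"hand":1,"x":0.008,"y":0,"z":0,"roll":0},{"hand":1,"x":0.005,"y":0,"z":0,"roll":0},{"hand":1,"x":0,"y":0,"z":0,"roll":0}]' 60 >/dev/null
python3 -c "
from h import *
cv2.imwrite('pics/s12.png',bot.capture('scene')[:,:,::-1])
crop('pics/s12.png',165,185,265,305,6,'pics/s12c.png')
cv2.imwrite('pics/w12.png',bot.capture('wrist')[:,:,::-1])
";python3 e.py
```

```text
t 18.85 pos [ 0.5761 -0.0982  0.0684] yang 2.0422 tilt [-0.9997 -0.0178  0.0189] q [ 0.712  0.878 -0.988  1.817  0.92   0.954  1.356] F [-0.19  0.05 -1.29] T [0.056 0.094 0.001] gap 0.045
axis [ 0.0249 -0.0073 -0.9997] tip [ 0.5766 -0.0983  0.0484] to go tool [-0.      0.0007 -0.0009]
```

View pics/s12c.png

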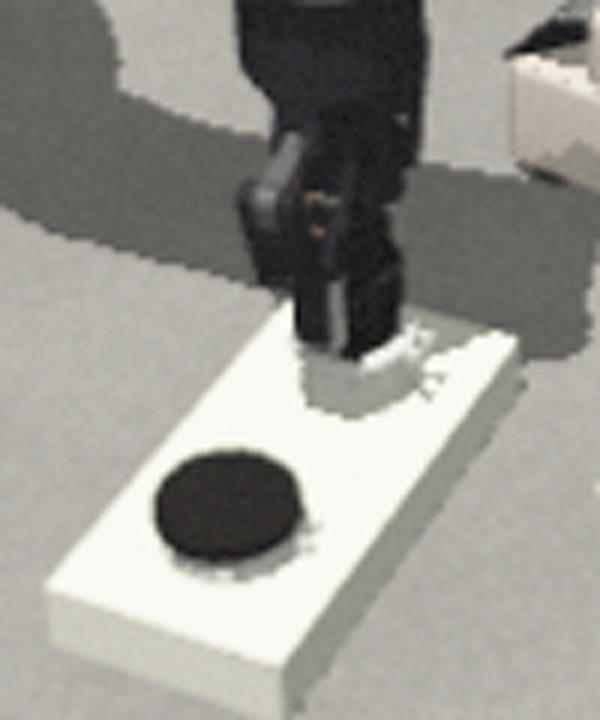

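View pics/w12.png

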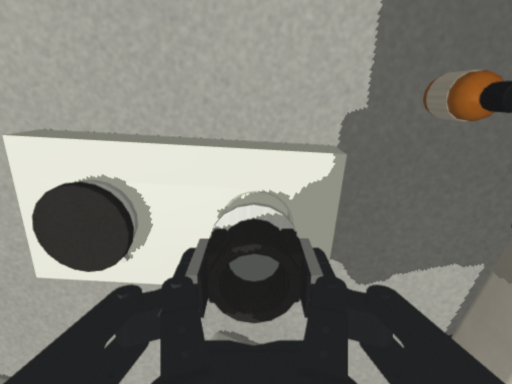

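```bash
python3 -c "
from h import *
crop('pics/w12.png',195,170,315,250,6,'pics/w12c.png')
a=np.linspace(0,2*np.pi,60)
im=cv2.resize(cv2.imread('pics/w12.png'),None,fx=2,fy=2)
q=np.array([proj('wrist',(.5754+.0235*np.cos(x),-.0968+.0235*np.sin(x),.032)) for x in a]);print('pocket pred x',q[:,0].min(),q[:,0].max(),'top',q[:,1].min())
"
```

```text
pocket pred x 221.01498907570632 289.64772386646035 top 191.05427967495757
```

View pics/w12c.png

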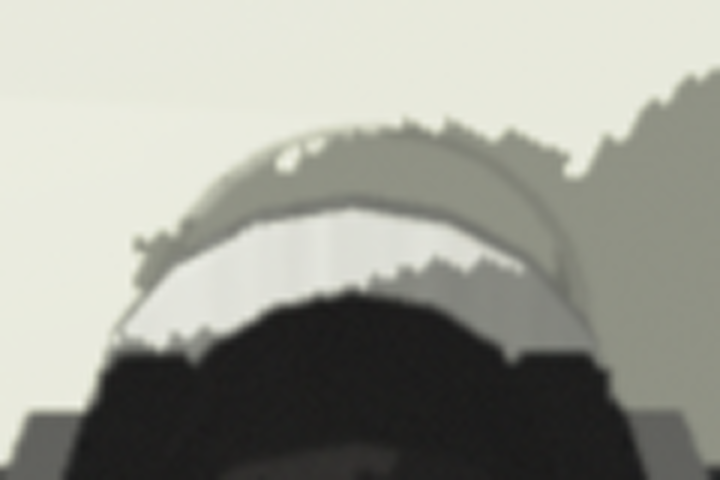

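```bash
python3 -m handwheel '[{"hand":1,"x":0,"y":0.0015,"z":-0.0008,"roll":0},{"hand":1,"x":0,"y":0,"z":0,"roll":0},{"hand":1,"x":0,"y":0,"z":0,"roll":0}]' 60 >/dev/null
python3 -c "
from h import *
cv2.imwrite('pics/w13.png',bot.capture('wrist')[:,:,::-1])
crop('pics/w13.png',195,170,315,250,6,'pics/w13c.png')
";python3 e.py
```

```text
t 19.15 pos [ 0.575  -0.097   0.0692] yang 2.0421 tilt [-0.9996 -0.0183  0.0198] q [ 0.712  0.875 -0.989  1.821  0.92   0.952  1.353] F [ 0.4   0.92 -2.16] T [ 0.076  0.065 -0.054] gap 0.045
axis [ 0.0259 -0.0074 -0.9996] tip [ 0.5755 -0.0972  0.0492] to go tool [ 0.     -0.0008 -0.0004]
```

View pics/w13c.png

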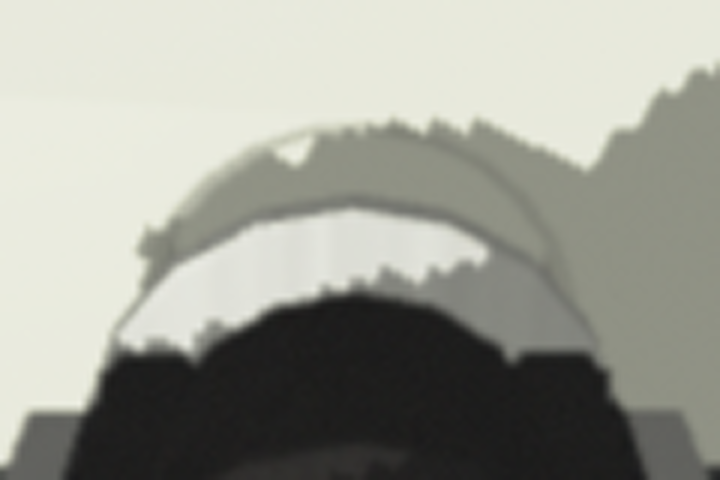

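```bash
python3 -c "
from h import *
def c(U,V,u0,v0,k): return ((U+.5)/k-.5+u0,(V+.5)/k-.5+v0)
s=bot.read_state();M=q2R(s['eef_rot']);t=s['eef_pos']
for rad,V in ((.0245,123),(.0235,127)):
  e=onz('wrist',*c(354,V,195,170,6),.032);d=M.T@(e-t);print('pocket center tool',d[0],d[1],d[2]+rad)
oz=.0123+t[2]*0
e=None
o,dr=ray('wrist',*c(352,200,195,170,6));d0=M.T@(o-t);dd=M.T@dr
k=(.0073-d0[0])/dd[0];P=d0+k*dd;print('flange top edge',P,'center z',P[2]+.027)
"
```

```text
pocket center tool 0.03668714015284266 0.0010604316916172744 -0.00011612325293957129
pocket center tool 0.03669633195049867 0.0010603659965356033 -0.0006515781245297128
flange top edge [ 0.0073      0.00090828 -0.02642557] center z 0.0005744260306588429
```

```bash
python3 -m handwheel '[{"hand":1,"x":0.002,"y":0,"z":-0.001,"roll":0},{"hand":1,"x":0.003,"y":0,"z":0,"roll":0},{"hand":1,"x":0.003,"y":0,"z":0,"roll":0}]' 60 >/dev/null;python3 e.py; python3 -m handwheel '[{"hand":1,"x":0.002,"y":0,"z":0,"roll":0},{"hand":1,"x":0.002,"y":0,"z":0,"roll":0}]' 60 >/dev/null;python3 e.py
```

```text
t 19.4 pos [ 0.5747 -0.0978  0.0615] yang 2.042 tilt [-0.9996 -0.0194  0.0209] q [ 0.708  0.884 -0.979  1.826  0.934  0.939  1.344] F [ 0.37  0.5  -1.92] T [ 0.028 -0.009 -0.039] gap 0.045
axis [ 0.0274 -0.0078 -0.9996] tip [ 0.5753 -0.0979  0.0415] to go tool [ 0.     -0.0003  0.0001]
t 19.57 pos [ 0.5746 -0.0979  0.0567] yang 2.0419 tilt [-0.9996 -0.0192  0.0205] q [ 0.705  0.891 -0.974  1.827  0.941  0.934  1.339] F [ 0.62 -0.89 -0.91] T [ 0.018 -0.002 -0.025] gap 0.045
axis [ 0.027  -0.0078 -0.9996] tip [ 0.5752 -0.0981  0.0367] to go tool [ 0.     -0.0002  0.0003]
```

```bash
python3 -m handwheel '[{"hand":1,"x":0.0015,"y":0,"z":0,"roll":0},{"hand":1,"x":0.0015,"y":0,"z":0,"roll":0}]' 60 >/dev/null;python3 e.py; python3 -m handwheel '[{"hand":1,"x":0.0015,"y":0,"z":0,"roll":0},{"hand":1,"x":0.0015,"y":0,"z":0,"roll":0}]' 60 >/dev/null;python3 e.py
```

```text
t 19.73 pos [ 0.5746 -0.0979  0.053 ] yang 2.0419 tilt [-0.9996 -0.0189  0.0202] q [ 0.703  0.896 -0.969  1.828  0.946  0.929  1.335] F [ 0.44  0.33 -1.39] T [ 0.017  0.034 -0.026] gap 0.045
axis [ 0.0266 -0.0077 -0.9996] tip [ 0.5751 -0.0981  0.033 ] to go tool [ 0.     -0.0002  0.0003]
t 19.9 pos [ 0.5747 -0.0979  0.0496] yang 2.042 tilt [-0.9996 -0.0187  0.0201] q [ 0.7    0.9   -0.965  1.829  0.952  0.925  1.331] F [ 0.35 -0.18 -1.5 ] T [-0.021  0.099 -0.021] gap 0.0453
axis [ 0.0264 -0.0076 -0.9996] tip [ 0.5752 -0.098   0.0296] to go tool [ 0.     -0.0002  0.0002]
```

```bash
python3 -m handwheel '[{"hand":1,"x":0.0012,"y":0,"z":0,"roll":0},{"hand":1,"x":0.0012,"y":0,"z":0,"roll":0}]' 60 >/dev/null;python3 e.py; python3 -m handwheel '[{"hand":1,"x":0.001,"y":0,"z":0,"roll":0},{"hand":1,"x":0.0007,"y":0,"z":0,"roll":0}]' 60 >/dev/null;python3 e.py; python3 -m handwheel '[{"hand":1,"x":0.0007,"y":0,"z":0,"roll":0}]' 60 >/dev/null;python3 e.py
```

```text
t 20.07 pos [ 0.5747 -0.0979  0.0468] yang 2.0419 tilt [-0.9996 -0.0187  0.0201] q [ 0.698  0.904 -0.962  1.829  0.956  0.922  1.329] F [ 0.51 -0.08 -1.49] T [ 0.02   0.073 -0.022] gap 0.0449
axis [ 0.0263 -0.0075 -0.9996] tip [ 0.5753 -0.098   0.0268] to go tool [ 0.     -0.0002  0.0002]
t 20.23 pos [ 0.5749 -0.0978  0.0451] yang 2.0419 tilt [-0.9996 -0.0188  0.0203] q [ 0.697  0.906 -0.96   1.83   0.959  0.919  1.326] F [-2.79 -0.57 12.73] T [-0.02   0.861  0.092] gap 0.0447
axis [ 0.0266 -0.0075 -0.9996] tip [ 0.5755 -0.098   0.0251] to go tool [ 0.     -0.0001 -0.    ]
t 20.32 pos [ 0.5751 -0.0977  0.0449] yang 2.042 tilt [-0.9996 -0.0192  0.0203] q [ 0.697  0.906 -0.96   1.83   0.96   0.919  1.326] F [-6.81 -0.87 23.47] T [-0.064  2.085  0.074] gap 0.0449
axis [ 0.0268 -0.0079 -0.9996] tip [ 0.5756 -0.0979  0.0249] to go tool [-0.     -0.0001 -0.0002]
```

```bash
python3 -m handwheel '[{"hand":1,"x":-0.0007,"y":0,"z":0,"roll":0},{"hand":1,"x":0,"y":0,"z":0,"roll":0}]' 60 >/dev/null;python3 e.py; python3 -m handwheel '[{"hand":0.9,"x":0,"y":0,"z":0,"roll":0},{"hand":0.8,"x":0,"y":0,"z":0,"roll":0}]' 20; python3 -m handwheel '[{"hand":0.3,"x":0,"y":0,"z":0,"roll":0},{"hand":0.3,"x":0,"y":0,"z":0,"roll":0},{"hand":0.0,"x":0,"y":0,"z":0,"roll":0},{"hand":0,"x":0,"y":0,"z":0,"roll":0},{"hand":0,"x":0,"y":0,"z":0,"roll":0}]' 20;python3 -c "
from h import *
st()
cv2.imwrite('pics/s14.png',bot.capture('scene')[:,:,::-1])
crop('pics/s14.png',165,185,265,305,5,'pics/s14c.png')
cv2.imwrite('pics/w14.png',bot.capture('wrist')[:,:,::-1])
"
```

```text
t 20.48 pos [ 0.5752 -0.0978  0.0461] yang 2.0419 tilt [-0.9996 -0.0197  0.0205] q [ 0.697  0.905 -0.961  1.829  0.958  0.92   1.327] F [-0.91 -0.04 -1.89] T [ 0.011  0.084 -0.003] gap 0.045
axis [ 0.0273 -0.0082 -0.9996] tip [ 0.5758 -0.0979  0.0261] to go tool [-0.     -0.     -0.0003]
time: 20.65
eef_pos: [0.5752, -0.0977, 0.046]
eef_rot: [0.696, -0.17, 0.679, 0.16]
contact_force: [-0.8, -0.3, -1.3]
finger_gap: 0.0451
time: 21.07
eef_pos: [0.5754, -0.0977, 0.046]
eef_rot: [0.696, -0.17, 0.679, 0.16]
contact_force: [0.3, -0.6, -0.2]
finger_gap: 0.085
t 21.07 pos [ 0.5754 -0.0977  0.046 ] yang 2.0419 tilt [-0.9996 -0.0197  0.021 ] q [ 0.697  0.905 -0.961  1.829  0.959  0.92   1.326] F [ 0.34 -0.63 -0.17] T [-0.019  0.009  0.026] gap 0.085
```

View pics/s14c.png

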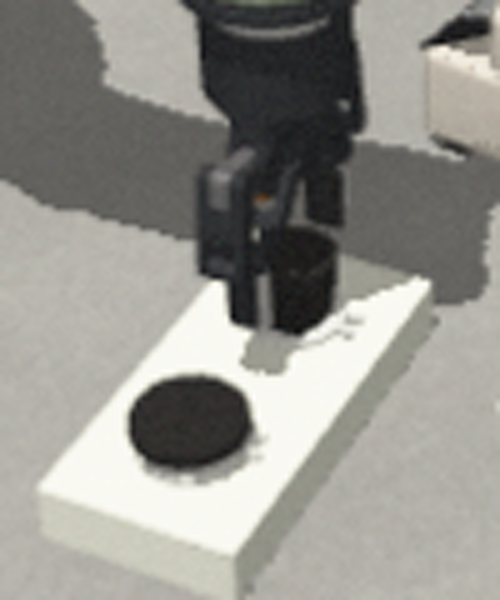

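View pics/w14.png

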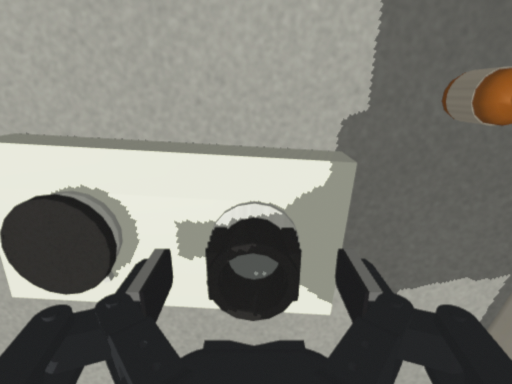

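```bash
python3 -m handwheel '[{"hand":0,"x":-0.005,"y":0,"z":0,"roll":0},{"hand":0,"x":-0.015,"y":0,"z":0,"roll":0},{"hand":0,"x":-0.02,"y":0,"z":0,"roll":0},{"hand":0,"x":-0.02,"y":0,"z":0,"roll":0},{"hand":0,"x":-0.02,"y":0,"z":0,"roll":0},{"hand":0,"x":-0.02,"y":0,"z":0,"roll":0},{"hand":0,"x":-0.02,"y":0,"z":0.02,"roll":0},{"hand":0,"x":0,"y":0,"z":0.03,"roll":0},{"hand":0,"x":0,"y":0,"z":0.03,"roll":0},{"hand":0,"x":0,"y":0,"z":0,"roll":0},{"hand":0,"x":0,"y":0,"z":0,"roll":0}]' 20;python3 -c "
from h import *
st()
cv2.imwrite('pics/s15.png',bot.capture('scene')[:,:,::-1])
crop('pics/s15.png',165,185,265,305,5,'pics/s15c.png')
cv2.imwrite('pics/w15.png',bot.capture('wrist')[:,:,::-1])
cv2.imwrite('pics/t15.png',bot.capture('top')[:,:,::-1])
"
```

```text
time: 22.08
eef_pos: [0.6445, -0.0577, 0.186]
eef_rot: [0.697, -0.17, 0.677, 0.161]
contact_force: [-0.4, -0.3, -1.1]
finger_gap: 0.0857
t 22.08 pos [ 0.6445 -0.0577  0.186 ] yang 2.0433 tilt [-0.9995 -0.0199  0.0245] q [ 0.631  0.811 -1.07   1.575  0.771  1.19   1.453] F [-0.44 -0.26 -1.15] T [0.003 0.036 0.017] gap 0.0857
```

View pics/s15c.png

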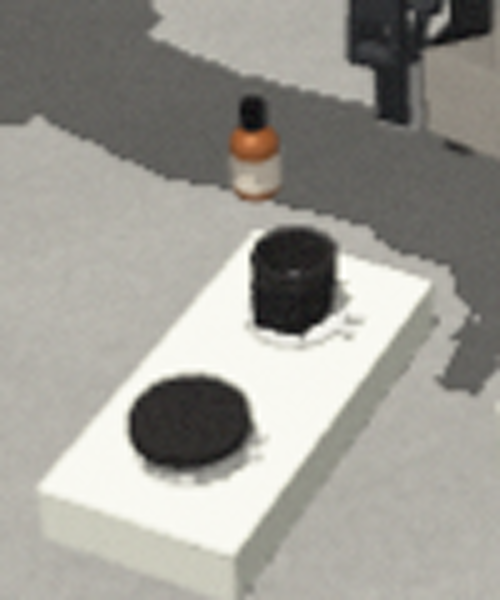

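View pics/w15.png

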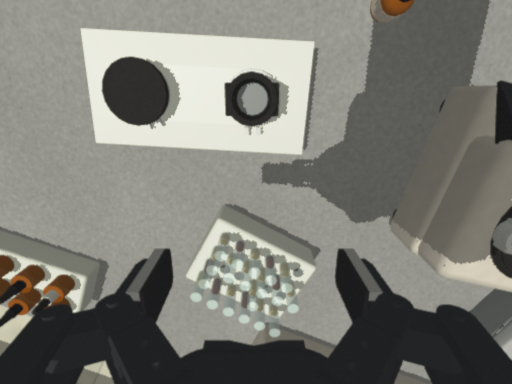

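```bash
python3 -c "
from h import *
a=np.linspace(0,2*np.pi,80)
def draw(n,src,box,k,dst,cx,cy):
  im=cv2.imread(src)[box[1]:box[3],box[0]:box[2]];im=cv2.resize(im,None,fx=k,fy=k,interpolation=cv2.INTER_CUBIC)
  for z,r,col in ((.032,.027,(0,0,255)),(.074,.0225,(0,255,0))):
    q=np.array([proj(n,(cx+r*np.cos(x),cy+r*np.sin(x),z)) for x in a]); q=((q-[box[0],box[1]]+.5)*k-.5)
    cv2.polylines(im,[q.round().astype(int).reshape(-1,1,2)],True,col,1)
  cv2.imwrite(dst,im)
draw('wrist','pics/w15.png',(200,40,310,160),5,'pics/w15c.png',.5758,-.0975)
draw('scene','pics/s15.png',(190,215,265,275),8,'pics/s15d.png',.5758,-.0975)
w=cv2.imread('pics/w15c.png');s=cv2.imread('pics/s15d.png')[:480];w=cv2.resize(w,(440,480));s=cv2.resize(s,(360,288));o=np.zeros((480,800,3),np.uint8);o[:,:440]=w;o[:288,440:]=s;cv2.imwrite('pics/chk.png',o)
"
```

```text
(no output)
```

View pics/chk.png

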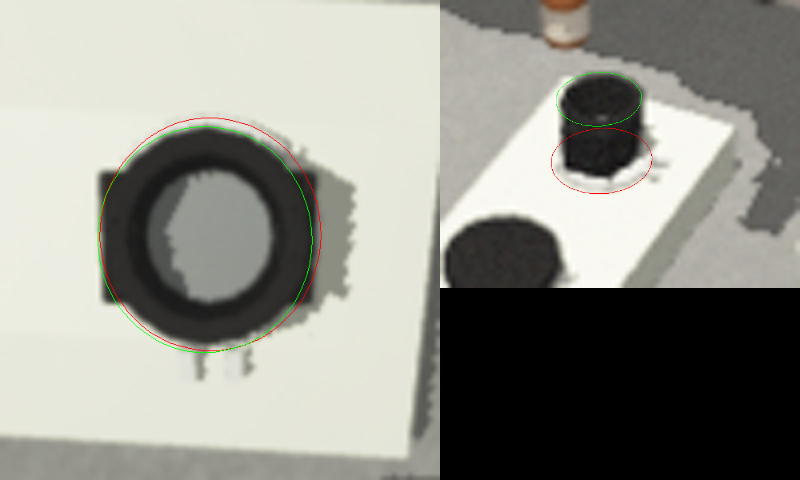

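View pics/t15.png

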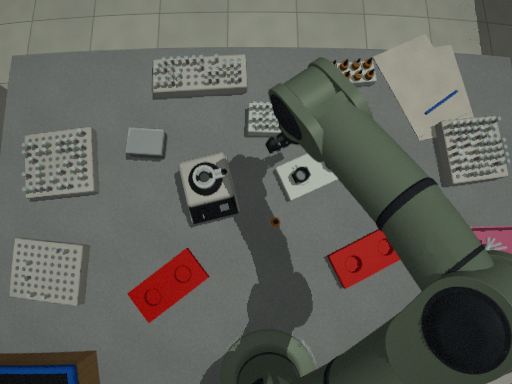

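The wrist overlay has the flange and rim concentric to about 1–2 mm at seated height. The head stands upright, and the dropper, rack, tip box and other head look unmoved. The gripper is clear, so I'll hand in.

```bash
python3 -c "
from plant import bot
print(bot.hand_in())"
```

```text
the job is handed in; nothing more can be done
None
```

The cup head is off the mixer and seated upright in the white block's empty pocket. I handed the job in at about 22 s of the 72 s; no verdict was reported.

- **Release and turn:** The button went down with about 9 N to its solid end. I turned the cup a quarter turn anticlockwise until the wrist torque read about 0.3–0.4 N m and the cup sprang up into its slots (18 N upward on the hand).
- **Lift and seating:** It came free with no more than about 7 N of pull. I lowered it into the pocket until the hand felt 23 N at touchdown, eased off, and let go.
- **Last checks:** The wrist picture with the seated outline drawn on it puts the head within about 1–2 mm of the pocket, flange on the block and upright. The other head, rack, dropper bottle and tip box look unmoved, and the gripper is clear.
- **Disagreements:** The top and scene cameras differed from the wrist camera by several mm, so I relied on the wrist camera. The tool had drifted about 0.03 rad out of vertical while lowering, so the flange touched on one edge first and settled flat when released.

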